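# Unload the clamshell test fixture with its lot marker

### The arm

A 6-joint arm with a two-finger parallel gripper is mounted at the origin on the work surface. World frame = base frame: x ahead of the robot, y to its left, z up, the work surface at z = 0. Lengths are in mm, angles in rad, forces in N, time in s.
With the tool pointing down it reaches from about 400 to 925 mm from the base axis. Payload 12.5 kg.
Tool frame: the origin (TCP) lies midway between the tips of the shut fingers; the grasp point (between the pads) lies 19 mm behind it; z points along the fingers, y is the direction in which the jaws open and shut (so a half turn about z gives the same grasp; the last joint's range is limited). The gripper opens to 95 mm and grips with 3 to 60 N. Pads are 20 mm wide; open, the fingers measure 119 mm over their backs; the gripper's body (75 mm by 180 mm) begins 59 mm behind the grasp point.
Start: joints at [1.223, 0.491, 1.559, -0, 1.092, -0.106], TCP at [149.638, 606.84, 214.661] pointing down, gripper open.
Joint ranges: [-3.1, 3.1], [-0.84, 2.19], [0.05, 2.79], [-1.13, 4.28], [0.06, 2.93], [-2.69, 2.69]. Speed limits (rad/s): [2.22, 2.22, 2.79, 3.14, 3.14, 3.14].

### API

Orientations are given as [roll, pitch, yaw] about the fixed x, y, z axes, in that order (R = Rz(yaw) Ry(pitch) Rx(roll)).
In Python, from cell import env gives the robot as it stands.
- The arm moves only by the tool drive_tool, never from a script. Its argument "increments" is a list of rows, each a list of 2 entries, a list of its own where there are three numbers: the shift along the tool's x, y, z as a fraction of full scale, then the turn, a rotation vector about the tool's x, y, z as a fraction of full scale. In form: [[[x, y, z], [ax, ay, az]], ...]. A call has 1 to 5 rows; each row shifts and turns the commanded pose from where the row before left it, along the tool's axes as they then stand; what a row does not reach is not made up. Full scale, the value 1, is 30 mm for a shift and 0.08 rad for a turn. A row lasts 1/12 s, in which the tool goes at most 41.7 mm and 7.16 degrees, less where a joint would pass 70% of its speed; a pose out of reach is approached as far as the arm can. A call with a number of a shift or a turn outside -1 to 1 is refused whole. A call with a gripper value outside its range is refused whole. "jaw" is the opening, from -1 (shut) to 1 (fully open), so that 0 is half open, set as the call begins (left out, the last holds). The fingers move at their own pace and stop on an object; the grip force is fixed at half the most. Time passes only in rows, so rows that do not move let the fingers close. It gives the time, the measured TCP pose, the force and the opening at its end, in the units of the state.
- env.state(): the state, without advancing time (a new reading comes with each control period).
- env.read_camera(name): name is "scene" or "top" or "wrist"; returns a dict with "pixels" (384x512x3 uint8, blue, green, red), "vertical_fov" (degrees; the focal length in pixels is half the picture's height over the tangent of half this angle, whatever the lens; pixels are square), "cx", "cy" (the principal point, pixels), "k1" (the pictures are not rectified: a ray, as slopes to the right and down, at radius r is drawn at 1 + k1 r^2 times it, then the intrinsics apply), "world_to_cam" (4x4, takes a point from world to camera coordinates). Camera axes: x right, y down, z forward; pixel columns grow to the right and rows downward; lengths in mm; the calibration is good to about 2 mm. A picture is of the moment at which its call begins. There is no depth.
- env.job_done(): hands the job in, once; it reports no verdict.
Trained networks look in a picture, given as the dict that the camera call returned (one of the last four; its "shot" number tells which), for a name from the list of things; names that differ only in an ending like _2 or _b are one class to them, and where a whole thing is asked for, a point or a joint stands for the part that bears it (a point fixed in the world has none). Each returns a list of dicts, best first, with "score" (0 to 1); they miss things now and then, are a little off and sometimes report something else, mostly with a low value. They report only what shows in the picture. A call takes as long as a camera call. They do not tell look-alikes from the thing itself.
- env.boxes_of(target, picture): "point" ([x, y, z] in mm, in world coordinates, good to about 4 mm: the middle of the surface that is visible of it).
- env.tip_of(target, picture): "point" ([x, y, z] in mm, in world coordinates, good to about 4 mm: a listed point, or the origin of a listed thing).
The state is a dict: "t": time; "joints": joint angles; "qvel": joint speeds; "tau": joint torques, N m; "eef_pos": TCP position; "tcp_rot": TCP orientation; "ft_force": force on the tool from outside, world axes, zero at the start; "moment": the same for the moment, N m; "opening": opening from 0.0 (shut) to 1.0 (fully open).
Only numpy, scipy, OpenCV 4.12 (cv2) and the standard library are available. Lean on these libraries where they do the work, as an engineer would, in place of code of your own. Each camera call takes 0.05 s, during which the arm holds its last target.

### The job

Swing the lid of the clamshell test fixture up and over past vertical so that it stays open by itself, then lift the white moulded half out of the nest and set it flat, rib up, in the shallow steel tray. Lift the steel lot marker off its hook and stand it upright in the same tray beside the moulded half. Set both down without dropping them, leave the ring gauge hanging and do not disturb the jar, cup, bottle and carton.

Things in the scene. Friction and masses are not known exactly. Their poses are not given: they have to be found in the camera images.
- fixture: Clamshell test fixture, fixed; base 190 x 180 mm (x, y), nest floor at z = 40 mm. Origin: centre of the underside; +x to the hinge, -x to the lid's lip. Four 10 mm high locating blocks hold the moulded half at the origin's x, y with 2 to 3 mm of play. Posts at the lip side corners (x = -84, y = +-80) reach z = 84 mm, hinge brackets (x = 87, y = +-64, 30 mm wide) z = 92 mm.
- lid_hinge (a point): Point on the lid's hinge axis, at x = 88, y = 0, z = 88 mm of the fixture. The axis is the fixture's y axis.
- lid_lip (a point): Middle of the free edge of the lid's lip, half-way through its thickness; moves with the lid. The lid is an open aluminium frame, 8 mm thick, 176 wide, 450 g, 8 to 180 mm from the hinge axis, with a solid 22 mm wide bar along its centre line. The lip, 56 mm wide, 8 mm thick, flares on from there for 45 mm, outward and up at 45 degrees; closed, this edge point is 210 mm from the hinge and 34 mm above it, nothing below: a tilted finger can hook under it.
- lid (a joint): Lid angle in rad: 0 closed (level), 1.57 vertical, 1.95 fully open against its stop (leaning back, away from the lip side). It swings freely with slight damping: it falls shut if let go before vertical, and falls open to the stop once past about 1.65.
- shell_centre (a point): White moulded half in the nest: ring of 130 mm outer diameter, wall 8 mm, 26 mm high, open above and below, with a straight rib 14 mm thick and 34 mm high across its middle (along its x axis). 140 g. This point is its centre, 17 mm above its underside. Yaw up to 1.2 rad either way from the fixture's. Grip the rib across its thickness (50 mm free on either side of it, inside the ring).
- tray: Shallow open steel tray, fixed, outside 280 x 190 mm (its x, y), 30 mm high, wall and floor 5 mm thick. Origin: centre of its underside, z up. It stands to the robot's left or right.
- rack: Steel rack, fixed, on the other side from the tray. Two wire hooks at y = +60 and -60 mm point to its -x, roughly at the robot. Origin on the bench, midway below the hanging things; post and cross bar at x = 75 mm; base plate 10 mm high. The wires (8 mm thick, axis 165 mm up) run level from the cross bar to x = -18 mm, where the tips turn up, ending 10 mm above the wire's top side.
- marker_centre (a point): Plain steel lot marker hanging on either hook: upright plate 60 mm wide (y), 8 mm thick (x) on a foot 44 x 60 x 8 mm; 111 mm high, 150 g. This point is its centre, 55 mm above the foot's underside. The hook passes through a window 26 mm wide, 10 to 44 mm above this point. To unhook: raise it 14 to 24 mm, then move it over 40 mm to the rack's -x. Its narrow sides can be gripped from above.
- gauge: Ring gauge of plain steel (76 mm outer, 62 mm inner diameter, 10 mm thick), hanging on the rack's other hook. Leave it there. Origin: its centre.
- jar: White jar, 44 mm in diameter, 55 mm high, on the bench at the lip side of the fixture. Origin: centre of its underside. Leave it.
- cup: Small steel cup, 52 mm in diameter, 50 mm high, on the bench at the lip side of the fixture. Origin: centre of its underside. Leave it.
- bottle: White bottle, 64 mm in diameter, 160 mm high, at the back. Origin: centre of its underside. Leave it.
- carton: Cardboard box 90 x 130 x 70 mm, at the back. Origin: centre of its underside. Leave it.
Not all that is in view belongs to the job. What is shaped like the part that bears marker_centre but orange is not meant.

How it is judged:
By the outcome, as a careful person would: the job done as asked, in the order asked, and still so for the second after the job is handed in, with the robot touching nothing.
It also fails if it takes over 70 s, if anything falls off the work surface, if the arm or the gripper's body presses on something with over 40 N, if the wrist force passes 120 N, or if a joint passes its speed limit or range.

## Working session

There is one attempt and no reset: what is moved stays moved. The work goes in short steps, Python scripts to look and compute and a tool call to move; the robot and the scene stay as the last step left them, time stands still between calls to the robot, and variables do not carry over. Pictures are saved under pics/ and viewed, and the job is handed in when it is done.

Besides the shell and the picture viewer there is one more tool, called after ">>>" as name([rows], argument=value, ...), one row to a line, values as JSON. drive_tool: Moves the arm, as the interface text tells. Its arguments: {"type":"object","properties":{"increments":{"type":"array","items":{"type":"array"}},"jaw":{"type":"number"}},"required":["increments"]}

```bash
ls -la; mkdir -p pics
cat > h.py <<'E'
import numpy as np, cv2
from cell import env
from scipy.spatial.transform import Rotation as R
E
python3 - <<'E'
from h import *
s=env.state(); print({k:np.round(v,3).tolist() for k,v in s.items()})
for n in ["scene","top","wrist"]:
    p=env.read_camera(n); cv2.imwrite(f"pics/{n}0.png",p["pixels"])
    print(n,p["vertical_fov"],p["cx"],p["cy"],p["k1"],p["shot"])
    print(np.round(p["world_to_cam"],3).tolist())
    for t in ["fixture","lid_hinge","lid_lip","shell_centre","tray","rack","marker_centre","gauge","jar","cup","bottle","carton"]:
        try:
            r=env.tip_of(t,p); print(t,[(np.round(d["point"]).tolist(),round(d["score"],2)) for d in r[:3]])
        except Exception as e: print(t,e)
print(env.state()["t"])
E
```

```text
total 12
drwxr-xr-x  3 agent agent 4096 Dec  7 06:41 .
drwxr-xr-x 23 root  root  4096 Dec  7 06:41 ..
drwxr-xr-x  2 agent agent 4096 Dec  7 06:41 pics
{'t': 0.0, 'joints': [1.223, 0.492, 1.559, 0.0, 1.092, -0.106], 'qvel': [-0.0, -0.002, -0.0, -0.002, 0.0, -0.002], 'tau': [-0.001, -61.263, -25.817, 0.069, 0.048, -0.0], 'eef_pos': [149.561, 606.577, 214.063], 'tcp_rot': [-3.14, -0.0, 2.9], 'ft_force': [0.175, 0.774, 0.384], 'moment': [0.075, 0.001, 0.01], 'opening': 1.0}
scene 53.81062894082501 263.75808150683196 188.01638520208317 -0.0041010781387125685 1
[[-0.34, 0.94, -0.016, 171.35], [0.7, 0.241, -0.673, -317.92], [-0.629, -0.24, -0.74, 1363.722], [0.0, 0.0, 0.0, 1.0]]
fixture [([619.0, 20.0, -3.0], 0.86), ([484.0, -106.0, -4.0], 0.72)]
lid_hinge [([706.0, 40.0, 92.0], 0.82), ([477.0, 348.0, -0.0], 0.65)]
lid_lip [([502.0, -11.0, 119.0], 0.95)]
shell_centre [([618.0, 21.0, 57.0], 0.76)]
tray [([531.0, -365.0, -5.0], 0.7), ([472.0, 287.0, 133.0], 0.28)]
rack [([477.0, 346.0, 1.0], 0.95)]
marker_centre [([485.0, 405.0, 125.0], 0.77), ([350.0, 338.0, 52.0], 0.7)]
gauge [([470.0, 287.
[... 547 characters left out ...]
_centre [([619.0, 16.0, 56.0], 0.76)]
tray [([530.0, -364.0, 4.0], 0.6)]
rack [([479.0, 342.0, 4.0], 0.97)]
marker_centre [([488.0, 404.0, 130.0], 0.54)]
gauge [([473.0, 286.0, 137.0], 0.5)]
jar [([460.0, 71.0, 3.0], 0.52)]
cup [([490.0, -108.0, 1.0], 0.75)]
bottle []
carton [([727.0, 269.0, -3.0], 0.73), ([705.0, 39.0, 91.0], 0.37), ([620.0, 18.0, 0.0], 0.31)]
wrist 69.45666544527344 255.7207170755255 195.13484500050438 -0.02055206536549426 3
[[0.24, 0.971, -0.001, -624.545], [0.932, -0.23, 0.279, -31.424], [0.271, -0.068, -0.96, 391.743], [0.0, 0.0, 0.0, 1.0]]
fixture []
lid_hinge []
lid_lip []
shell_centre []
tray []
rack []
marker_centre []
gauge []
jar []
cup []
bottle []
carton []
1.95
```

View pics.

View pics/scene0.png

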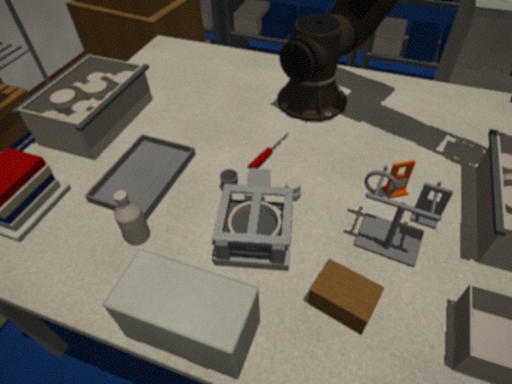

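View pics/top0.png

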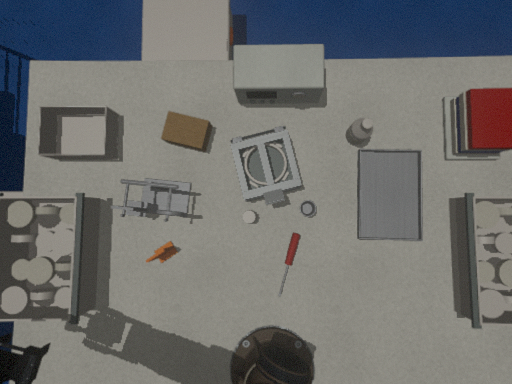

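View pics/wrist0.png

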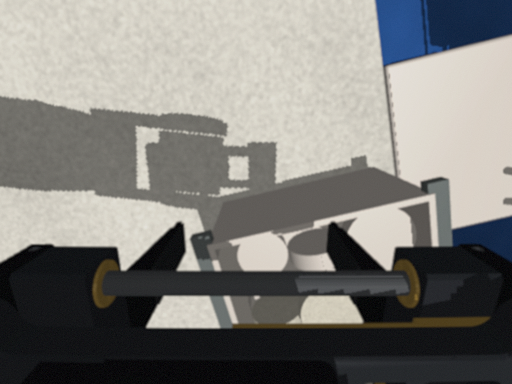

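```bash
cat >> h.py <<'E'
FX=np.array([619.5,20.,0]); YAW=.239
u=np.array([np.cos(YAW),np.sin(YAW),0]); v=np.array([-u[1],u[0],0]); ez=np.array([0,0,1.])
def fx(x,y,z): return FX+x*u+y*v+z*ez
def down(yaw): return R.from_euler('xyz',[np.pi,0,yaw])
def tilt(yaw,phi): return down(yaw)*R.from_rotvec([0,phi,0])
def pose():
    s=env.state(); return np.array(s["eef_pos"]),R.from_euler('xyz',s["tcp_rot"])
def rows(p,r,wps,step=1.0,tstep=1.0):
    """wps: list of (pos,R). prints rows; limits per-axis full scale"""
    out=[]
    for P,Q in wps:
        rv=(r.inv()*Q).as_rotvec(); 
        for n in range(1,80):
            L=[];pp,rr=p.copy(),r; ok=True
            for k in range(n):
                tgt=p+(P-p)*(k+1)/n; rt=r*R.from_rotvec(rv*(k+1)/n)
                d=rr.inv().apply(tgt-pp)/30; a=(rr.inv()*rt).as_rotvec()/.08
                d=np.round(d,2);a=np.round(a,2)
                if abs(d).max()>step or abs(a).max()>tstep or np.linalg.norm(d)*30>41: ok=False;break
                L.append([d.tolist(),a.tolist()]); pp=pp+rr.apply(d*30); rr=rr*R.from_rotvec(a*.08)
            if ok: break
        out+=L; p,r=pp,rr
    for i in range(0,len(out),5): print(str(out[i:i+5]).replace(' ',''))
    print("end",np.round(p,1),np.round(r.as_euler('xyz'),3),len(out))
    return p,r
E
python3 - <<'E'
from h import *
p,r=pose()
T=tilt(np.pi+YAW,-.873)
print(T.as_matrix().round(2), fx(-166,0,118))
rows(p,r,[(np.array([240,430,330.]),r),(fx(-170,0,260),T),(fx(-166,0,118),T),(fx(-120,0,79.2),T)])
E
```

```text
[[-0.62 -0.24  0.74]
 [-0.15  0.97  0.18]
 [-0.77  0.   -0.64]] [458.21851817 -19.29737418 118.        ]
[[[-0.72,-0.83,-0.64],[-0.0,0.0,0.0]],[[-0.73,-0.84,-0.64],[0.0,0.0,0.0]],[[-0.72,-0.83,-0.64],[0.0,0.0,0.0]],[[-0.72,-0.83,-0.64],[0.0,0.0,0.0]],[[-0.72,-0.84,-0.64],[0.0,0.0,0.0]]]
[[[-0.73,-0.83,-0.64],[0.0,0.0,0.0]],[[-0.62,-0.76,0.14],[-0.15,-0.63,-0.33]],[[-0.59,-0.77,0.16],[-0.16,-0.63,-0.33]],[[-0.56,-0.79,0.17],[-0.15,-0.63,-0.33]],[[-0.54,-0.81,0.2],[-0.16,-0.63,-0.33]]]
[[[-0.5,-0.83,0.21],[-0.15,-0.63,-0.33]],[[-0.46,-0.84,0.22],[-0.16,-0.62,-0.33]],[[-0.44,-0.85,0.24],[-0.15,-0.63,-0.33]],[[-0.39,-0.87,0.25],[-0.15,-0.63,-0.34]],[[-0.37,-0.88,0.25],[-0.16,-0.63,-0.33]]]
[[[-0.32,-0.9,0.27],[-0.15,-0.63,-0.33]],[[-0.29,-0.9,0.26],[-0.16,-0.63,-0.33]],[[-0.25,-0.92,0.27],[-0.15,-0.63,-0.33]],[[-0.21,-0.92,0.27],[-0.15,-0.63,-0.33]],[[-0.18,-0.94,0.27],[-0.16,-0.63,-0.33]]]
[[[-0.13,-0.94,0.26],[-0.15,-0.63,-0.33]],[[-0.1,-0.95,0.26],[-0.16,-0.63,-0.33]],[[-0.06,-0.95,0.25],[-0.15,-0.63,-0.33]],[[0.88,-0.0,0.79],[-0.0,0.0,-0.0]],[[0.89,-0.0,0.78],[-0.0,0.0,-0.0]]]
[[[0.88,-0.0,0.79],[-0.0,0.0,-0.0]],[[0.89,-0.0,0.78],[-0.0,0.0,-0.0]],[[0.0,-0.0,0.67],[-0.0,0.0,-0.0]],[[0.0,-0.0,0.67],[-0.0,0.0,-0.0]],[[0.01,-0.0,0.67],[-0.0,0.0,-0.0]]]
end [502.9  -8.4  79.1] [ 3.142  0.873 -2.903] 30
```

>>> drive_tool([
  [[-0.7,-0.8,-0.65],[0,0,0]],
  [[-0.7,-0.85,-0.65],[0,0,0]],
  [[-0.7,-0.85,-0.65],[0,0,0]],
  [[-0.75,-0.85,-0.65],[0,0,0]],
  [[-0.75,-0.85,-0.65],[0,0,0]],
], jaw=-1)

```text
t: 2.37
eef_pos: [224.6, 457.1, 313.0]
tcp_rot: [3.141, 0.0, 2.9]
ft_force: [1.0, 0.2, 1.0]
opening: 0.708
```

>>> drive_tool([
  [[-0.7,-0.8,-0.65],[0,0,0]],
  [[-0.6,-0.75,0.15],[-0.15,-0.65,-0.35]],
  [[-0.6,-0.75,0.15],[-0.15,-0.65,-0.35]],
  [[-0.55,-0.8,0.15],[-0.15,-0.65,-0.35]],
  [[-0.55,-0.8,0.2],[-0.15,-0.65,-0.35]],
])

```text
t: 2.78
eef_pos: [290.0, 324.2, 316.3]
tcp_rot: [3.104, 0.213, 3.01]
ft_force: [1.1, -0.5, 0.9]
opening: 0.356
```

>>> drive_tool([
  [[-0.5,-0.85,0.2],[-0.15,-0.65,-0.35]],
  [[-0.45,-0.85,0.2],[-0.15,-0.65,-0.35]],
  [[-0.45,-0.85,0.25],[-0.15,-0.65,-0.35]],
  [[-0.4,-0.85,0.25],[-0.15,-0.6,-0.3]],
  [[-0.35,-0.9,0.25],[-0.15,-0.6,-0.3]],
])

```text
t: 3.2
eef_pos: [353.5, 191.5, 297.6]
tcp_rot: [3.087, 0.472, 3.138]
ft_force: [1.5, 2.1, -1.0]
opening: 0.025
```

>>> drive_tool([
  [[-0.3,-0.9,0.25],[-0.15,-0.65,-0.3]],
  [[-0.3,-0.9,0.25],[-0.15,-0.65,-0.3]],
  [[-0.25,-0.9,0.25],[-0.15,-0.6,-0.3]],
  [[-0.2,-0.9,0.25],[-0.15,-0.6,-0.3]],
  [[-0.2,-0.95,0.25],[-0.15,-0.6,-0.3]],
])

```text
t: 3.62
eef_pos: [392.8, 107.6, 282.9]
tcp_rot: [3.075, 0.63, -3.061]
ft_force: [0.1, 0.9, 0.8]
opening: 0.004
```

Run:
```python
from h import *
s=env.state();print(s["t"],s["joints"],s["ft_force"],s["opening"])
p,r=pose();print(p)
T=tilt(np.pi+YAW,-.873)
rows(p,r,[(fx(-170,0,260),T),(fx(-166,0,118),T),(fx(-120,0,79.2),T)])
```

```text
3.6167 [ 0.04554207 -0.11621665  2.31871764  0.27885262  0.32286189 -1.86407274] [0.14897325 0.85857155 0.76094295] 0.0036671665320743706
[392.7949994  107.63691644 282.88391897]
[[[-0.19,-0.9,0.26],[-0.11,-0.6,-0.31]],[[-0.15,-0.91,0.27],[-0.1,-0.59,-0.31]],[[-0.11,-0.92,0.26],[-0.11,-0.6,-0.31]],[[-0.08,-0.91,0.26],[-0.1,-0.59,-0.31]],[[-0.04,-0.93,0.26],[-0.11,-0.6,-0.31]]]
[[[0.88,0.0,0.78],[0.0,0.0,-0.0]],[[0.89,0.0,0.79],[0.0,0.0,-0.0]],[[0.88,0.0,0.78],[0.0,0.0,-0.0]],[[0.89,0.0,0.79],[0.0,0.0,-0.0]],[[0.0,0.0,0.67],[0.0,0.0,-0.0]]]
[[[0.0,0.0,0.67],[0.0,0.0,-0.0]],[[0.0,0.0,0.67],[0.0,0.0,-0.0]]]
end [503.1  -8.4  79.2] [ 3.141  0.873 -2.903] 12
```

Run:
```python
from h import *
p,r=pose()
T=tilt(np.pi+YAW,-.7)
rows(p,r,[(fx(-165,0,220),T),(fx(-164.6,0,128),T)],tstep=.6,step=.8)
```

```text
[[[-0.05,-0.76,0.42],[-0.06,-0.14,-0.26]],[[-0.02,-0.76,0.41],[-0.07,-0.13,-0.27]],[[-0.01,-0.77,0.41],[-0.06,-0.14,-0.26]],[[0.02,-0.77,0.4],[-0.07,-0.14,-0.27]],[[0.04,-0.77,0.4],[-0.06,-0.13,-0.26]]]
[[[0.06,-0.77,0.4],[-0.07,-0.14,-0.27]],[[0.65,0.0,0.78],[0.0,0.0,0.0]],[[0.66,0.0,0.79],[0.0,0.0,0.0]],[[0.65,0.0,0.78],[0.0,0.0,0.0]]]
end [459.6 -19.  128. ] [ 3.142  0.7   -2.903] 9
```

>>> drive_tool([
  [[-0.05,-0.75,0.4],[-0.05,-0.15,-0.25]],
  [[0,-0.75,0.4],[-0.05,-0.15,-0.25]],
  [[0,-0.75,0.4],[-0.05,-0.15,-0.25]],
  [[0,-0.75,0.4],[-0.05,-0.15,-0.25]],
  [[0.05,-0.75,0.4],[-0.05,-0.15,-0.25]],
])

```text
t: 4.03
eef_pos: [426.1, 48.9, 256.1]
tcp_rot: [3.103, 0.649, -2.993]
ft_force: [0.2, 0.4, 0.5]
opening: -0.001
```

Run:
```python
from h import *
s=env.state();print(s["t"],np.round(s["joints"],3),s["ft_force"])
p,r=pose();print(p)
T=tilt(np.pi+YAW,-.7)
rows(p,r,[(fx(-165,0,220),T),(fx(-164.6,0,128),T)],tstep=.6,step=.8)
```

```text
4.0333 [-0.197 -0.026  2.343  0.86   0.324 -2.686] [0.17113658 0.43081615 0.455012  ]
[426.14484667  48.92753299 256.10982767]
[[[0.03,-0.61,0.33],[-0.05,-0.16,-0.22]],[[0.05,-0.62,0.33],[-0.06,-0.15,-0.23]],[[0.06,-0.62,0.32],[-0.05,-0.16,-0.22]],[[0.08,-0.61,0.32],[-0.06,-0.15,-0.22]],[[0.65,-0.0,0.79],[0.0,-0.0,-0.0]]]
[[[0.66,-0.0,0.78],[0.0,-0.0,-0.0]],[[0.65,-0.0,0.79],[0.0,-0.0,-0.0]]]
end [459.7 -18.9 127.9] [ 3.141  0.7   -2.903] 7
```

Run:
```python
from h import *
p,r=pose()
T=tilt(np.pi,-.6)
rows(p,r,[(fx(-162.5,0,200),T),(fx(-162.5,0,130),T)],tstep=.6,step=.8)
```

```text
[[[0.12,-0.62,0.48],[0.39,0.14,0.38]],[[0.09,-0.6,0.49],[0.4,0.15,0.38]],[[0.07,-0.6,0.52],[0.39,0.14,0.38]],[[0.04,-0.57,0.53],[0.39,0.15,0.38]],[[0.44,-0.0,0.64],[0.0,-0.0,0.0]]]
[[[0.44,-0.0,0.64],[0.0,-0.0,0.0]],[[0.44,-0.0,0.65],[0.0,-0.0,0.0]]]
end [461.6 -18.3 129.9] [ 3.142  0.6   -3.141] 7
```

>>> drive_tool([
  [[0.1,-0.6,0.5],[0.4,0.15,0.4]],
  [[0.1,-0.6,0.5],[0.4,0.15,0.4]],
  [[0.05,-0.6,0.5],[0.4,0.15,0.4]],
  [[0.05,-0.55,0.5],[0.4,0.15,0.4]],
  [[0.45,0,0.65],[0,0,0]],
])

```text
t: 4.45
eef_pos: [466.6, -12.3, 194.1]
tcp_rot: [-3.125, 0.577, 3.137]
ft_force: [-0.2, 0.2, -0.3]
opening: 0.007
```

Run:
```python
from h import *
s=env.state();print(s["t"],np.round(s["joints"],3),s["ft_force"])
p,r=pose();print(p)
T=tilt(np.pi,-.6)
rows(p,r,[(fx(-162.5,0,130),T)],tstep=.6,step=.7)
```

```text
4.45 [-0.231  0.167  2.326  0.927  0.134 -2.685] [-0.19889865  0.18285687 -0.34597038]
[466.57469795 -12.26246767 194.08854278]
[[[0.43,-0.06,0.57],[-0.08,-0.1,-0.01]],[[0.44,-0.06,0.56],[-0.07,-0.09,-0.02]],[[0.45,-0.07,0.56],[-0.08,-0.1,-0.01]]]
end [461.5 -18.5 130. ] [-3.142  0.6    3.141] 3
```

```bash
cat >> h.py <<'E'
def Rot(ax,a): return R.from_euler(ax,a)
def fkR(q): return Rot('z',q[0])*Rot('y',q[1]+q[2])*Rot('z',q[3])*Rot('y',q[4])*Rot('z',q[5]+np.pi/2)
def fkp(q,P):
    a1,d1,L2,e,L3,L6=P
    p=np.array([a1,0,d1])+Rot('y',q[1]).apply([0,0,L2])+Rot('y',q[1]+q[2]).apply([e,0,L3])
    p=Rot('z',q[0]).apply(p); return p+fkR(q).apply([0,0,L6])
E
python3 - <<'E'
from h import *
from scipy.optimize import least_squares
s=env.state()
D=[([1.223,.492,1.559,0,1.092,-.106],[149.561,606.577,214.063],[-3.14,0,2.9]),
([0.04554207,-0.11621665,2.31871764,0.27885262,0.32286189,-1.86407274],[392.79499,107.6369,282.8839],[3.075,.63,-3.061]),
([-0.197,-0.026,2.343,0.86,0.324,-2.686],[426.14,48.9275,256.11],[3.103,.649,-2.993]),
(s["joints"],s["eef_pos"],s["tcp_rot"])]
for q,p,e in D: print(fkR(q).as_euler('xyz').round(3),np.round(e,3))
f=lambda P:np.concatenate([fkp(q,P)-p for q,p,_ in D]+[[(P[3])*.01]])
b=least_squares(f,[100,400,400,0,400,250]);print(b.x.round(1),b.fun.round(1))
E
```

```text
[-3.14 -0.    2.9 ] [-3.14  0.    2.9 ]
[ 3.075  0.63  -3.061] [ 3.075  0.63  -3.061]
[ 3.103  0.649 -2.993] [ 3.103  0.649 -2.993]
[-3.125  0.577  3.137] [-3.125  0.577  3.137]
[-278.8  419.1  796.7  100.5  640.5  546.8] [ 61.2 -25.2 -24.5  10.9 -41.4  27.4  -2.1   1.   15.6 -12.1 -34.6 -18.5
   1. ]
```

```bash
cat >> h.py <<'E'
def fkp(q,P):
    a1,d1,L2x,L2,e,L3,L6,y=P
    p=np.array([a1,y,d1])+Rot('y',q[1]).apply([L2x,0,L2])+Rot('y',q[1]+q[2]).apply([e,0,L3])
    p=Rot('z',q[0]).apply(p); return p+fkR(q).apply([0,0,L6])
E
python3 - <<'E'
from h import *
from scipy.optimize import least_squares
s=env.state()
D=[([1.223,.4915,1.559,0,1.092,-.106],[149.561,606.577,214.063]),
([0.04554207,-0.11621665,2.31871764,0.27885262,0.32286189,-1.86407274],[392.79499,107.6369,282.8839]),
([-0.197,-0.026,2.343,0.86,0.324,-2.686],[426.14,48.9275,256.11]),
(s["joints"],s["eef_pos"])]
f=lambda P:np.concatenate([fkp(q,P)-p for q,p in D]+[.01*(P-[0,400,0,450,0,420,250,0])])
b=least_squares(f,[0,400,0,450,0,420,250,0]);print(b.x.round(1).tolist(),b.fun.round(1))
for q,p in D:
  w=np.array(p)-fkR(q).apply([0,0,250]); print(w, Rot('z',-q[0]).apply(w))
E
```

```text
[0.7, 196.4, 0.8, 585.2, 43.0, 410.0, 270.5, 66.1] [ 0.  -0.   0.   0.1  0.1 -0.  -0.1 -0.   0.1 -0.   0.  -0.   0.  -2.
  0.   1.4  0.4 -0.1  0.2  0.7]
[149.63831201 606.79025497 464.06289709] [621.46009825  66.13156764 464.06289709]
[247.640677    79.16585763 484.42700994] [250.98803893  67.80960281 484.42700994]
[278.25295294  16.93755327 455.12272477] [269.55587541  71.07191123 455.12272477]
[330.21683814  -7.63102612 403.57621262] [323.17935484  68.23853275 403.57621262]
```

```bash
cat >> h.py <<'E'
from scipy.optimize import least_squares
PR=np.array([0.7,196.4,0.8,585.2,43.0,410.0,270.5,66.1])
LO=np.array([-3.1,-.84,.05,-1.13,.06,-2.69]);HI=np.array([3.1,2.19,2.79,4.28,2.93,2.69])
def ik(p,Q,q0):
    f=lambda q:np.concatenate([(fkp(q,PR)-p)/200,(fkR(q).inv()*Q).as_rotvec()])
    b=least_squares(f,np.clip(q0,LO+.001,HI-.001),bounds=(LO,HI)); return b.x,np.abs(b.fun).max()
def tool(az,t,roll):
    "z axis: azimuth az, tilt t from down; roll about z; roll 0: tool x points back (-az), y to left"
    return down(np.pi+az)*R.from_rotvec([0,-t,0])*R.from_rotvec([0,0,roll])
def arcpts(tl,n=9,th1=1.8,L=30):
    d=np.array([np.sin(tl),-np.cos(tl)]);nn=np.array([np.cos(tl),np.sin(tl)])
    C=np.array([-124.8,119.2])+L*d; H=np.array([88,88.]); rel=C-H
    out=[C-25*nn-60*d,C-25*nn]
    for th in np.linspace(0,th1,n):
        c,s=np.cos(th),np.sin(th)
        out.append(H+np.array([c*rel[0]+s*rel[1],-s*rel[0]+c*rel[1]])-10*nn)
    return out
E
python3 - <<'E'
from h import *
q0=np.array(env.state()["joints"])
for az in (-.2,.24,.6,.9):
  for tl in (.35,.7,1.0,1.3):
    for roll in (np.pi/2,np.pi,-np.pi/2,0):
      best=None
      for q4 in (-.8,0,1,2,3,4):
        q=q0.copy();q[3]=q4;q[4]=.5;q[5]=0
        Q=tool(az,tl,roll);bad=0;qs=[]
        for P in arcpts(tl):
            q,e=ik(fx(P[0],0,P[1]),Q,q);bad=max(bad,e);qs.append(q)
        qs=np.array(qs); jump=np.abs(np.diff(qs,axis=0)).max()
        m=min((qs-LO)[:,[3,4,5]].min(),(HI-qs)[:,[3,4,5]].min())
        if bad<.01 and (best is None or jump<best[0]): best=(jump,m,qs[:,4].min(),qs[0].round(2),qs[-1].round(2))
      if best and best[0]<1.2 and best[2]>.15: print(az,tl,round(roll,2),[np.round(x,2).tolist() for x in best])
E
```

```text
-0.2 1.0 3.14 [0.19, 0.21, 0.27, [-0.17, 0.69, 2.7, 3.17, 1.26, -1.56], [0.06, 0.47, 1.85, 4.07, 0.27, -2.33]]
-0.2 1.0 -1.57 [0.19, 0.21, 0.27, [-0.17, 0.69, 2.7, 3.17, 1.26, 0.01], [0.06, 0.47, 1.85, 4.07, 0.27, -0.76]]
-0.2 1.0 0 [0.19, 0.21, 0.27, [-0.17, 0.69, 2.7, 3.17, 1.26, 1.58], [0.06, 0.47, 1.85, 4.07, 0.27, 0.81]]
0.24 0.35 1.57 [0.34, 0.15, 0.21, [-0.28, 0.3, 2.24, 0.54, 0.34, -1.01], [-0.06, 0.49, 1.42, 0.13, 0.9, -0.36]]
0.24 0.35 3.14 [0.34, 0.15, 0.21, [-0.28, 0.3, 2.24, 0.54, 0.34, 0.57], [-0.06, 0.49, 1.42, 0.13, 0.9, 1.21]]
0.24 0.7 3.14 [0.42, 0.26, 0.32, [-0.43, 0.38, 2.48, 2.18, 0.51, -1.22], [-0.1, 0.44, 1.69, 0.57, 0.41, 0.78]]
0.24 0.7 -1.57 [0.42, 0.26, 0.32, [-0.43, 0.38, 2.48, 2.18, 0.51, 0.36], [-0.1, 0.44, 1.69, 0.57, 0.41, 2.35]]
0.24 1.0 3.14 [0.16, 0.28, 0.34, [-0.56, 0.67, 2.67, 2.42, 1.15, -1.73], [-0.13, 0.46, 1.87, 2.04, 0.34, -0.7]]
0.24 1.0 -1.57 [0.16, 0.28, 0.34, [-0.56, 0.67, 2.67, 2.42, 1.15, -0.16], [-0.13, 0.46, 1.87, 2.04, 0.34, 0.87]]
0.24 1.0 0 [0.16, 0.25, 0.34, [-0.56, 0.67, 2.67, 2.42, 1.15, 1.41], [-0.13, 0.46, 1.87, 2.04, 0.34, 2.
[... 2163 characters left out ...]
0.62], [-0.23, 0.53, 1.52, 0.81, 0.94, 1.56]]
0.9 1.0 3.14 [0.15, 0.91, 0.97, [-0.73, 0.62, 2.35, 1.4, 1.02, -1.37], [-0.31, 0.58, 1.64, 1.26, 0.97, -0.44]]
0.9 1.0 -1.57 [0.15, 0.91, 0.97, [-0.73, 0.62, 2.35, 1.4, 1.02, 0.2], [-0.31, 0.58, 1.64, 1.26, 0.97, 1.13]]
0.9 1.0 0 [0.15, 0.0, 0.97, [-0.73, 0.62, 2.35, 1.4, 1.02, 1.77], [-0.31, 0.58, 1.64, 1.27, 0.97, 2.69]]
0.9 1.3 3.14 [0.13, 1.04, 1.15, [-0.81, 0.85, 2.36, 1.45, 1.29, -1.65], [-0.35, 0.68, 1.71, 1.61, 1.15, -0.78]]
0.9 1.3 -1.57 [0.13, 1.09, 1.15, [-0.81, 0.85, 2.36, 1.45, 1.29, -0.08], [-0.35, 0.68, 1.71, 1.61, 1.15, 0.79]]
0.9 1.3 0 [0.13, 0.33, 1.15, [-0.81, 0.85, 2.36, 1.45, 1.29, 1.5], [-0.35, 0.68, 1.71, 1.61, 1.15, 2.36]]
```

Run:
```python
from h import *
p,r=pose()
q0=np.array(env.state()["joints"])
T0=tool(.3,.7,np.pi/2);T=tool(.6,.8,np.pi)
q,e=ik(fx(-170,4,190),T0,q0);print(q.round(2),e)
q,e=ik(fx(-170,4,190),T,q);print(q.round(2),e)
print(((r.inv()*T0).as_rotvec()/.08).round(1),((T0.inv()*T).as_rotvec()/.08).round(1))
rows(p,r,[(fx(-170,4,190),T0),(fx(-170,4,190),T)])
```

```text
[-0.46  0.19  2.41  1.59  0.46 -2.22] 2.296746126617677e-12
[-0.61  0.27  2.38  1.41  0.75 -0.87] 7.618905506490135e-14
[-3.1  0.7 16.5] [ 1.   2.9 16.8]
[[[0.03,-0.01,-0.01],[-0.18,0.04,0.97]],[[0.02,-0.01,-0.0],[-0.18,0.04,0.97]],[[0.03,-0.01,-0.01],[-0.18,0.04,0.97]],[[0.02,-0.01,-0.01],[-0.18,0.04,0.97]],[[0.02,-0.02,-0.01],[-0.18,0.05,0.97]]]
[[[0.02,-0.02,-0.0],[-0.18,0.04,0.97]],[[0.02,-0.01,-0.01],[-0.18,0.04,0.97]],[[0.02,-0.02,-0.01],[-0.18,0.04,0.97]],[[0.02,-0.03,-0.01],[-0.18,0.04,0.97]],[[0.01,-0.02,-0.01],[-0.18,0.04,0.97]]]
[[[0.02,-0.02,-0.01],[-0.18,0.04,0.97]],[[0.01,-0.03,-0.01],[-0.18,0.04,0.97]],[[0.01,-0.02,-0.01],[-0.18,0.04,0.98]],[[0.01,-0.03,-0.01],[-0.17,0.04,0.97]],[[0.0,-0.02,-0.01],[-0.18,0.04,0.97]]]
[[[0.01,-0.03,-0.01],[-0.18,0.05,0.97]],[[-0.0,-0.02,-0.01],[-0.18,0.04,0.97]],[[-0.0,-0.0,0.0],[0.06,0.17,0.99]],[[-0.0,-0.0,0.0],[0.06,0.17,0.99]],[[-0.0,-0.0,0.0],[0.06,0.17,0.98]]]
[[[-0.0,-0.0,0.0],[0.06,0.17,0.99]],[[-0.0,-0.0,0.0],[0.05,0.17,0.99]],[[-0.0,-0.0,0.0],[0.06,0.17,0.99]],[[-0.0,-0.0,0.0],[0.06,0.17,0.99]],[[-0.0,-0.0,0.0],[0.06,0.17,0.98]]]
[[[-0.0,-0.0,0.0],[0.06,0.17,0.99]],[[-0.0,-0.0,0.0],[0.06,0.17,0.99]],[[-0.0,-0.0,0.0],[0.06,0.17,0.99]],[[-0.0,0.0,0.0],[0.06,0.17,0.99]],[[-0.0,0.0,0.0],[0.06,0.17,0.98]]]
[[[-0.0,0.0,0.0],[0.05,0.17,0.99]],[[-0.0,0.0,0.0],[0.06,0.17,0.99]],[[-0.0,0.0,0.0],[0.06,0.17,0.99]],[[-0.0,0.0,0.0],[0.06,0.17,0.99]]]
end [453.4 -16.3 190.1] [-3.141 -0.8    0.6  ] 34
```

Turn the tool about its axis towards a comfortable wrist configuration.

>>> drive_tool([
  [[0,0,0],[-0.2,0,1]],
  [[0,0,0],[-0.2,0,1]],
  [[0,0,0],[-0.2,0.05,1]],
  [[0,0,0],[-0.2,0.05,1]],
  [[0,0,0],[-0.2,0.05,1]],
])

```text
t: 4.87
eef_pos: [465.4, -10.1, 194.6]
tcp_rot: [2.831, 0.504, 2.677]
ft_force: [-0.2, -0.1, -0.3]
opening: 0.006
```

>>> drive_tool([
  [[0,0,0],[-0.2,0.05,1]],
  [[0,0,0],[-0.2,0.05,1]],
  [[0,0,0],[-0.2,0.05,1]],
  [[0,0,0],[-0.2,0.05,1]],
  [[0,0,0],[-0.2,0.05,1]],
])

```text
t: 5.28
eef_pos: [465.5, -10.2, 194.7]
tcp_rot: [2.593, 0.317, 2.289]
ft_force: [-0.2, -0.1, 0.1]
opening: 0.004
```

>>> drive_tool([
  [[0,0,0],[-0.2,0.05,1]],
  [[0,0,0],[-0.2,0.05,1]],
  [[0,0,0],[-0.2,0.05,1]],
  [[0,0,0],[-0.2,0.05,1]],
  [[0,0,0],[-0.2,0.05,1]],
])

```text
t: 5.7
eef_pos: [465.5, -10.3, 194.6]
tcp_rot: [2.451, 0.066, 1.97]
ft_force: [-1.1, -0.4, -0.2]
opening: 0.005
```

Run:
```python
from h import *
p,r=pose()
s=env.state();print(s["t"],np.round(s["joints"],3),p,s["ft_force"],fkp(s["joints"],PR)-p)
T=tool(.6,.8,np.pi)
rows(p,r,[(fx(-170,4,190),T)])
```

```text
5.7 [-0.429  0.195  2.374  1.518  0.451 -2.235] [465.45296476 -10.25301062 194.64478974] [-1.05032053 -0.35723193 -0.1896061 ] [-0.09390374 -0.39054799 -0.07979569]
[[[-0.0,-0.02,-0.01],[0.04,0.15,0.96]],[[-0.0,-0.03,-0.01],[0.03,0.16,0.96]],[[-0.01,-0.02,-0.01],[0.04,0.15,0.96]],[[-0.0,-0.02,-0.0],[0.03,0.15,0.97]],[[-0.01,-0.02,-0.01],[0.04,0.15,0.96]]]
[[[-0.01,-0.03,-0.01],[0.03,0.16,0.96]],[[-0.01,-0.02,-0.01],[0.04,0.15,0.96]],[[-0.01,-0.02,-0.01],[0.03,0.15,0.96]],[[-0.02,-0.01,-0.01],[0.04,0.16,0.96]],[[-0.01,-0.02,-0.01],[0.03,0.15,0.97]]]
[[[-0.02,-0.02,-0.01],[0.04,0.15,0.96]],[[-0.02,-0.01,-0.01],[0.03,0.15,0.96]],[[-0.02,-0.02,-0.01],[0.04,0.16,0.96]],[[-0.02,-0.01,-0.01],[0.03,0.15,0.96]],[[-0.02,-0.01,-0.01],[0.04,0.15,0.96]]]
[[[-0.02,-0.01,-0.01],[0.04,0.15,0.97]],[[-0.02,-0.01,-0.01],[0.03,0.16,0.96]],[[-0.02,-0.01,-0.01],[0.04,0.15,0.96]],[[-0.02,-0.0,-0.01],[0.03,0.15,0.96]]]
end [453.5 -16.4 190.1] [ 3.141 -0.8    0.6  ] 19
```

>>> drive_tool([
  [[0,0,0],[0.05,0.15,1]],
  [[0,-0.05,0],[0,0.15,1]],
  [[0,-0.05,0],[0.05,0.15,1]],
  [[0,0,0],[0.05,0.15,1]],
  [[0,0,0],[0,0.15,1]],
])

```text
t: 6.12
eef_pos: [463.2, -10.9, 192.7]
tcp_rot: [2.487, -0.232, 1.695]
ft_force: [0.1, -0.1, -0.2]
opening: 0.004
```

>>> drive_tool([
  [[0,0,0],[0.05,0.15,1]],
  [[0,-0.05,0],[0,0.15,1]],
  [[0,-0.05,0],[0.05,0.15,1]],
  [[0,0,0],[0.05,0.15,1]],
  [[0,0,0],[0,0.15,1]],
])

```text
t: 6.53
eef_pos: [460.8, -10.5, 191.0]
tcp_rot: [2.617, -0.506, 1.375]
ft_force: [0.2, 0.2, 0.6]
opening: 0.004
```

>>> drive_tool([
  [[0,0,0],[0.05,0.15,1]],
  [[0,0,0],[0,0.15,1]],
  [[-0.1,0,-0.1],[0.05,0.15,1]],
  [[-0.1,0,-0.1],[0.05,0.15,1]],
  [[-0.1,0,0],[0,0.15,1]],
])

```text
t: 6.95
eef_pos: [454.3, -19.3, 190.3]
tcp_rot: [2.876, -0.719, 0.952]
ft_force: [0.1, -1.1, -0.1]
opening: 0.001
```

Run:
```python
from h import *
p,r=pose()
s=env.state();print(s["t"],np.round(s["joints"],3),p,s["ft_force"],fkp(s["joints"],PR)-p)
T=tool(.6,.8,np.pi)
print(((p-FX)@u,(p-FX)@v))
A=arcpts(.767); print(np.round(A,1))
rows(p,r,[(fx(A[0][0],4,150),T),(fx(A[0][0],4,A[0][1]),T),(fx(A[1][0],4,A[1][1]),T)])
```

```text
6.95 [-0.589  0.248  2.371  1.385  0.693 -1.07 ] [454.27726433 -19.28796703 190.33664992] [ 0.07088041 -1.05236251 -0.08279337] [-0.12791674 -0.70509331 -0.13924004]
(np.float64(-169.8269974823933), np.float64(0.9421573855512131))
[[-163.6  123.5]
 [-122.    80.3]
 [-111.2   90.7]
 [-104.2  133.3]
 [ -87.9  173.2]
 [ -63.1  208.5]
 [ -31.   237.4]
 [   6.7  258.4]
 [  48.1  270.5]
 [  91.2  273. ]
 [ 133.8  265.8]]
[[[-0.18,-0.06,0.28],[0.07,0.14,0.82]],[[-0.19,-0.05,0.28],[0.07,0.14,0.82]],[[-0.19,-0.04,0.28],[0.07,0.15,0.82]],[[-0.2,-0.02,0.28],[0.07,0.14,0.83]],[[-0.63,0.0,0.62],[-0.0,-0.0,-0.0]]]
[[[-0.06,0.25,0.97],[-0.0,-0.0,-0.0]],[[-0.07,0.25,0.96],[-0.0,-0.0,-0.0]]]
end [500.   -5.2  80.3] [-3.141 -0.8    0.6  ] 7
```

>>> drive_tool([
  [[-0.2,-0.05,0.3],[0.05,0.15,0.8]],
  [[-0.2,-0.05,0.3],[0.05,0.15,0.8]],
  [[-0.2,-0.05,0.3],[0.05,0.15,0.8]],
  [[-0.2,0,0.3],[0.1,0.15,0.85]],
  [[-0.6,0,0.6],[0,0,0]],
])

```text
t: 7.37
eef_pos: [462.0, -15.3, 122.5]
tcp_rot: [3.135, -0.804, 0.605]
ft_force: [0.8, 0.9, -0.7]
opening: 0.009
```

Run:
```python
from h import *
p,r=pose()
s=env.state();print(s["t"],np.round(s["joints"],3),p,s["ft_force"])
T=tool(.6,.8,np.pi)
A=arcpts(.767)
rows(p,r,[(fx(A[1][0],4,A[1][1]),T)])
```

```text
7.3667 [-0.6    0.467  2.439  1.712  0.744 -1.251] [462.01678544 -15.31570987 122.51451923] [ 0.77389343  0.88637406 -0.70423609]
[[[-0.08,0.21,0.94],[0.02,-0.03,0.02]],[[-0.07,0.22,0.93],[0.02,-0.03,0.02]]]
end [500.1  -5.1  80.4] [ 3.141 -0.8    0.6  ] 2
```

>>> drive_tool([
  [[-0.05,0.2,0.5],[0,0,0]],
  [[-0.05,0.1,0.5],[0,0,0]],
  [[-0.05,0.1,0.5],[0,0,0]],
  [[0,0,0.4],[0,0,0]],
])

```text
t: 7.7
eef_pos: [500.0, -3.6, 77.8]
tcp_rot: [3.134, -0.802, 0.608]
ft_force: [0.7, -0.3, -0.7]
opening: 0.002
```

Run:
```python
from h import *
p,r=pose()
s=env.state();print(s["t"],p,s["ft_force"],(p-FX)@u,(p-FX)@v)
pic=env.read_camera("scene");im=pic["pixels"][150:300,180:340];cv2.imwrite("pics/lip1.png",cv2.resize(im,None,fx=4,fy=4,interpolation=cv2.INTER_CUBIC))
```

```text
7.7 [500.02879597  -3.62409512  77.80344229] [ 0.66619174 -0.31771634 -0.65671404] -121.66781764198701 5.3299731410243485
```

View pics/lip1.png

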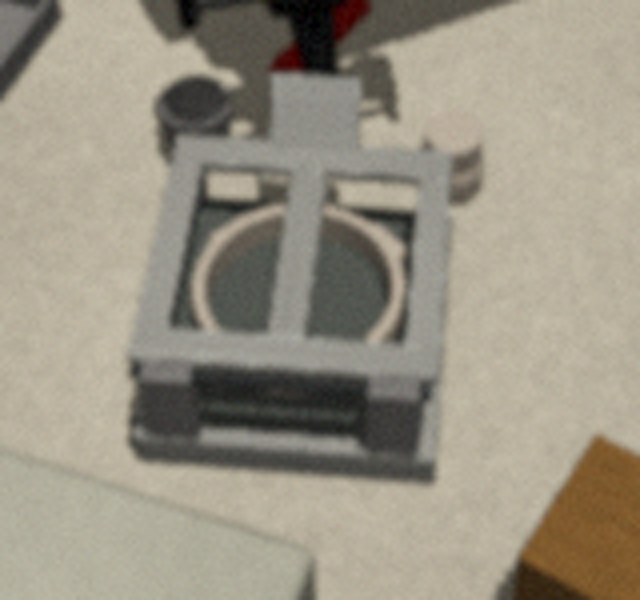

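Run:
```python
from h import *
p,r=pose()
A=arcpts(.767)[2:]
rows(p,r,[(fx(a[0],5,a[1]),r) for a in A],step=.8)
```

```text
[[[0.53,0.14,-0.1],[0.0,0.0,0.0]],[[0.59,0.05,-0.42],[0.0,0.0,0.0]],[[0.58,0.04,-0.41],[0.0,0.0,0.0]],[[0.66,0.1,-0.28],[0.0,0.0,0.0]],[[0.65,0.1,-0.28],[0.0,0.0,0.0]]]
[[[0.69,0.15,-0.13],[0.0,0.0,0.0]],[[0.69,0.15,-0.13],[0.0,0.0,0.0]],[[0.69,0.19,0.02],[0.0,0.0,0.0]],[[0.7,0.2,0.02],[0.0,0.0,0.0]],[[0.66,0.23,0.18],[0.0,0.0,0.0]]]
[[[0.66,0.22,0.18],[0.0,0.0,0.0]],[[0.59,0.25,0.33],[0.0,0.0,0.0]],[[0.59,0.25,0.32],[0.0,0.0,0.0]],[[0.5,0.25,0.45],[0.0,0.0,0.0]],[[0.49,0.26,0.46],[0.0,0.0,0.0]]]
[[[0.38,0.25,0.56],[0.0,0.0,0.0]],[[0.37,0.25,0.56],[0.0,0.0,0.0]]]
end [748.2  56.6 265.8] [ 3.135 -0.802  0.609] 17
```

>>> drive_tool([
  [[0.5,0.15,-0.1],[0,0,0]],
  [[0.6,0.05,-0.4],[0,0,0]],
  [[0.6,0.05,-0.4],[0,0,0]],
])

```text
t: 8.0
eef_pos: [515.9, -0.1, 134.2]
tcp_rot: [3.137, -0.8, 0.607]
ft_force: [-1.5, 1.6, -3.3]
opening: 0.004
```

>>> drive_tool([
  [[0.65,0.1,-0.3],[0,0,0]],
  [[0.65,0.1,-0.3],[0,0,0]],
  [[0.7,0.15,-0.15],[0,0,0]],
  [[0.7,0.15,-0.15],[0,0,0]],
])

```text
t: 8.33
eef_pos: [554.7, 8.7, 212.6]
tcp_rot: [3.133, -0.801, 0.609]
ft_force: [-1.0, -0.1, -1.4]
opening: 0.005
```

Run:
```python
from h import *
p,r=pose()
s=env.state();print(s["t"],np.round(s["joints"],2),p,s["ft_force"],(p-FX)@u,(p-FX)@v)
pic=env.read_camera("scene");im=pic["pixels"][80:300,150:400];cv2.imwrite("pics/lip2.png",cv2.resize(im,None,fx=2.5,fy=2.5,interpolation=cv2.INTER_CUBIC))
A=arcpts(.767)[5:]
rows(p,r,[(fx(a[0],5,a[1]),r) for a in A],step=.8)
```

```text
8.3333 [-0.41  0.32  2.17  1.37  0.67 -0.6 ] [554.66984427   8.70110791 212.63896467] [-0.95335827 -0.13300098 -1.36176563] -65.66217093162733 4.3695953552340265
[[[-0.04,0.01,0.16],[0.0,0.0,0.0]],[[0.69,0.19,0.02],[0.0,0.0,0.0]],[[0.7,0.2,0.03],[0.0,0.0,0.0]],[[0.66,0.22,0.18],[0.0,0.0,0.0]],[[0.66,0.23,0.18],[0.0,0.0,0.0]]]
[[[0.59,0.25,0.32],[0.0,0.0,0.0]],[[0.59,0.24,0.32],[0.0,0.0,0.0]],[[0.5,0.26,0.46],[0.0,0.0,0.0]],[[0.49,0.25,0.45],[0.0,0.0,0.0]],[[0.38,0.25,0.56],[0.0,0.0,0.0]]]
[[[0.37,0.26,0.56],[0.0,0.0,0.0]]]
end [748.2  56.4 265.9] [ 3.133 -0.801  0.609] 11
```

View pics/lip2.png

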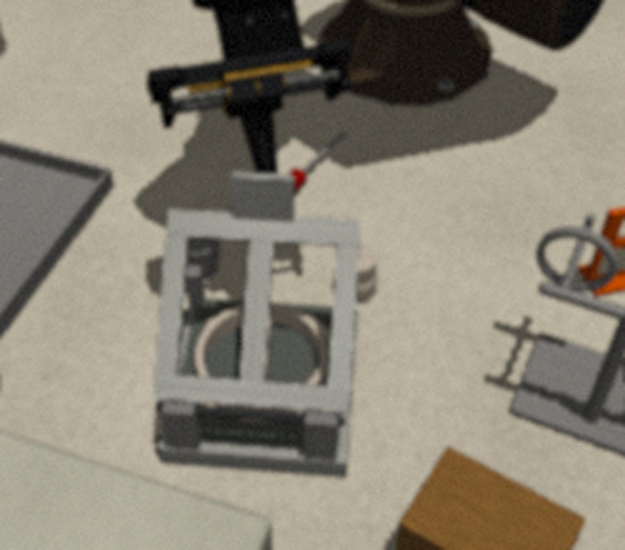

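The lid is rising with the fingers behind the lip at about (262,180) in the crop. I'll continue the arc.

>>> drive_tool([
  [[0.6,0.2,0.1],[0,0,0]],
  [[0.7,0.2,0.05],[0,0,0]],
  [[0.65,0.2,0.15],[0,0,0]],
  [[0.65,0.25,0.2],[0,0,0]],
])

```text
t: 8.72
eef_pos: [622.8, 25.2, 258.2]
tcp_rot: [3.134, -0.803, 0.61]
ft_force: [-1.8, 0.5, 0.6]
opening: 0.004
```

>>> drive_tool([
  [[0.4,0.15,0.2],[0,0,0]],
  [[0.4,0.15,0.2],[0,0,0]],
  [[0.4,0.2,0.25],[0,0,0]],
])

```text
t: 8.97
eef_pos: [663.8, 34.8, 270.6]
tcp_rot: [3.133, -0.803, 0.61]
ft_force: [-1.9, 0.3, 1.4]
opening: 0.008
```

Run:
```python
from h import *
p,r=pose()
s=env.state();print(s["t"],np.round(s["joints"],2),p,s["ft_force"],(p-FX)@u,(p-FX)@v)
pic=env.read_camera("scene");im=pic["pixels"][80:300,150:400];cv2.imwrite("pics/lip3.png",cv2.resize(im,None,fx=2.5,fy=2.5,interpolation=cv2.INTER_CUBIC))
A=arcpts(.767)[8:]
rows(p,r,[(fx(a[0],5,a[1]),r) for a in A],step=.8)
```

```text
8.9667 [-0.28  0.36  1.87  1.13  0.66 -0.16] [663.84969591  34.81158545 270.62387205] [-1.86830436  0.2955298   1.36666537] 46.59542826093267 3.891613586974519
[[[0.04,-0.02,0.05],[0.0,0.0,0.0]],[[0.49,0.26,0.45],[0.0,0.0,0.0]],[[0.5,0.26,0.46],[0.0,0.0,0.0]],[[0.37,0.25,0.56],[0.0,0.0,0.0]],[[0.37,0.25,0.56],[0.0,0.0,0.0]]]
end [748.2  56.5 265.7] [ 3.133 -0.803  0.61 ] 5
```

View pics/lip3.png

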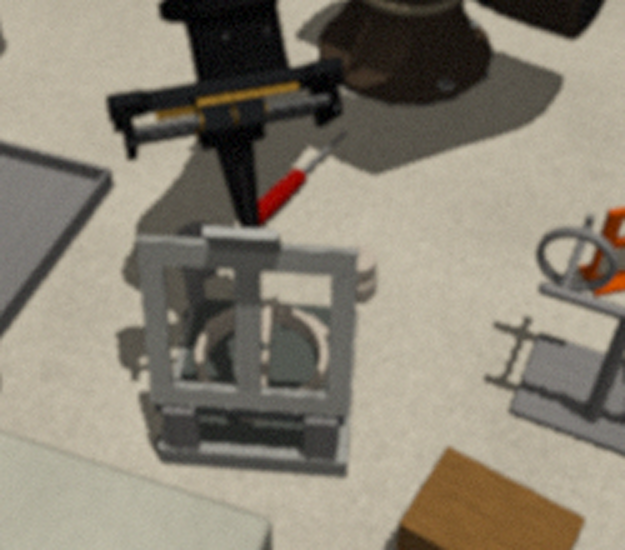

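>>> drive_tool([
  [[0.35,0.15,0.3],[0,0,0]],
  [[0.35,0.15,0.3],[0,0,0]],
  [[0.35,0.2,0.35],[0,0,0]],
  [[0.3,0.2,0.4],[0,0,0]],
  [[0.25,0.2,0.4],[0,0,0]],
])

```text
t: 9.43
eef_pos: [737.5, 52.6, 267.5]
tcp_rot: [3.134, -0.802, 0.609]
ft_force: [-0.2, -0.0, -0.2]
opening: -0.0
```

>>> drive_tool([
  [[0.2,0.15,0.3],[0,0,0]],
  [[0,0,0],[0,0,0]],
])

```text
t: 9.6
eef_pos: [749.2, 55.0, 264.5]
tcp_rot: [3.135, -0.801, 0.609]
ft_force: [-0.6, 0.6, 0.2]
opening: 0.006
```

Run:
```python
from h import *
p,r=pose()
s=env.state();print(s["t"],np.round(s["joints"],2),p,s["ft_force"],(p-FX)@u,(p-FX)@v)
pic=env.read_camera("scene");im=pic["pixels"][80:300,150:400];cv2.imwrite("pics/lip4.png",cv2.resize(im,None,fx=2.5,fy=2.5,interpolation=cv2.INTER_CUBIC))
t=env.tip_of("lid_lip",pic);print(t)
for d in t:
  w=np.array(d["point"])-fx(88,0,88);print("theta",np.arctan2(w@ez,-(w@u))-.16)
```

```text
9.6 [-0.21  0.48  1.68  1.04  0.64 -0.  ] [749.2108631   55.03538809 264.46803718] [-0.57212256  0.58529369  0.17010165] 134.3178250994631 3.3329095439763
[{'point': [813.6, 68.8, 268.2], 'score': 0.83}, {'point': [621.7, 18.4, -3.3], 'score': 0.71}]
theta 1.967438774908152
theta -0.9738835192827663
```

View pics/lip4.png

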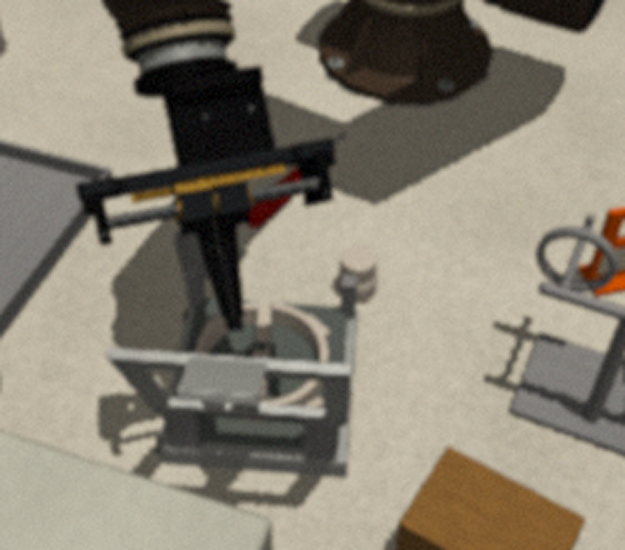

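Run:
```python
from h import *
p,r=pose()
q=np.array(env.state()["joints"])
T=down(.24);print(ik(fx(-40,0,270),T,q))
rows(p,r,[(fx(60,0,280),r),(fx(-40,0,270),T)])
```

```text
(array([-9.59344195e-02,  3.76152220e-01,  1.59637596e+00, -3.44865720e-13,
        1.16906447e+00,  1.23486191e+00]), np.float64(4.0728309613768946e-12))
[[[-0.42,-0.25,-0.67],[0.0,-0.0,0.0]],[[-0.41,-0.25,-0.67],[0.0,0.0,0.0]],[[-0.42,-0.26,-0.67],[0.0,0.0,0.0]],[[-0.24,-0.12,-0.2],[-0.18,-0.99,0.43]],[[-0.26,-0.11,-0.18],[-0.17,-0.99,0.43]]]
[[[-0.28,-0.09,-0.17],[-0.18,-0.99,0.44]],[[-0.29,-0.09,-0.14],[-0.18,-0.99,0.43]],[[-0.3,-0.07,-0.12],[-0.17,-1.0,0.43]],[[-0.32,-0.06,-0.1],[-0.18,-0.99,0.43]],[[-0.32,-0.04,-0.07],[-0.18,-0.99,0.44]]]
[[[-0.33,-0.04,-0.04],[-0.18,-0.99,0.43]],[[-0.34,-0.02,-0.02],[-0.17,-0.99,0.43]],[[-0.33,-0.01,0.0],[-0.18,-0.99,0.43]]]
end [580.7  10.5 270.1] [ 3.142 -0.     0.24 ] 13
```

>>> drive_tool([
  [[-0.4,-0.25,-0.65],[0,0,0]],
  [[-0.4,-0.25,-0.65],[0,0,0]],
  [[-0.4,-0.25,-0.65],[0,0,0]],
  [[-0.25,-0.1,-0.2],[-0.2,-1,0.45]],
  [[-0.25,-0.1,-0.2],[-0.2,-1,0.45]],
])

```text
t: 10.12
eef_pos: [660.4, 29.2, 278.8]
tcp_rot: [-3.119, -0.649, 0.517]
ft_force: [-0.6, 0.6, 0.4]
opening: 0.003
```

>>> drive_tool([
  [[-0.3,-0.1,-0.15],[-0.15,-1,0.4]],
  [[-0.3,-0.1,-0.15],[-0.15,-1,0.4]],
  [[-0.3,-0.05,-0.1],[-0.2,-1,0.45]],
  [[-0.3,-0.05,-0.1],[-0.2,-1,0.45]],
  [[-0.3,-0.05,-0.05],[-0.2,-1,0.45]],
], jaw=0.1)

```text
t: 10.53
eef_pos: [613.6, 18.0, 272.8]
tcp_rot: [-3.116, -0.243, 0.341]
ft_force: [0.2, -0.0, -0.1]
opening: 0.294
```

>>> drive_tool([
  [[-0.35,-0.05,-0.05],[-0.15,-0.95,0.4]],
  [[-0.35,0,0],[-0.15,-0.95,0.4]],
  [[-0.3,0,0],[-0.2,-0.95,0.45]],
  [[0,0,0],[0,0,0]],
])

```text
t: 10.87
eef_pos: [585.3, 10.9, 268.3]
tcp_rot: [3.142, -0.013, 0.245]
ft_force: [0.5, -1.5, -0.5]
opening: 0.536
```

Run:
```python
from h import *
p,r=pose()
s=env.state();print(s["t"],np.round(s["joints"],2),p,s["tcp_rot"],s["ft_force"],s["opening"])
for n in ("scene","top","wrist"):
  pic=env.read_camera(n);cv2.imwrite(f"pics/{n}5.png",pic["pixels"]);np.save(f"pics/{n}5.npy",pic,allow_pickle=True)
  t=env.tip_of("shell_centre",pic);print(n,t)
  t=env.tip_of("lid_lip",pic);print(n,t)
```

```text
10.8667 [-0.1   0.38  1.6   0.    1.15  1.23] [585.26807689  10.94522994 268.28762756] [ 3.14151796 -0.01334884  0.24533514] [ 0.45761617 -1.4582062  -0.5136193 ] 0.5362321124498274
scene [{'point': [618.3, 20.1, 56.0], 'score': 0.65}]
scene [{'point': [814.0, 68.8, 271.5], 'score': 0.95}]
top [{'point': [617.3, 21.0, 0.9], 'score': 0.4}]
top [{'point': [812.1, 68.2, 268.4], 'score': 0.71}, {'point': [475.7, 343.5, 3.1], 'score': 0.59}]
wrist []
wrist [{'point': [461.2, 71.1, 1.6], 'score': 0.32}]
```

View pics/wrist5.png

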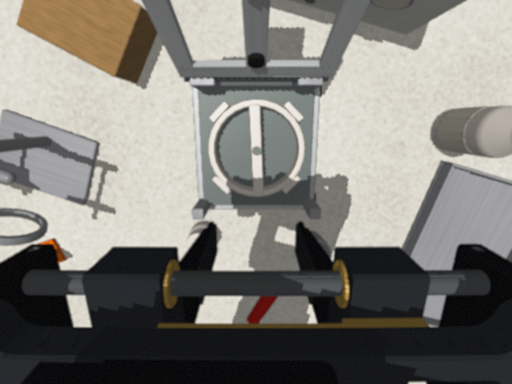

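View pics/scene5.png

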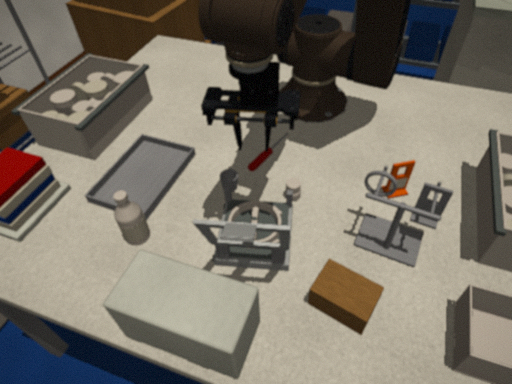

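```bash
cat >> h.py <<'E'
def ray(pic,px):
    f=192/np.tan(np.radians(pic["vertical_fov"])/2)
    d=np.array([(px[0]-pic["cx"])/f,(px[1]-pic["cy"])/f]); k=pic["k1"]; s=d.copy()
    for _ in range(10): s=d/(1+k*(s@s))
    M=np.array(pic["world_to_cam"]);Rm=M[:3,:3].T; c=-Rm@M[:3,3]; return c,Rm@np.array([s[0],s[1],1])
def atz(pic,px,z):
    c,d=ray(pic,px); return c+d*(z-c[2])/d[2]
E
python3 - <<'E'
from h import *
pic=np.load("pics/wrist5.npy",allow_pickle=True).item()
im=pic["pixels"]
cv2.imwrite("pics/w5z.png",cv2.resize(im[80:220,180:340],None,fx=5,fy=5,interpolation=cv2.INTER_CUBIC))
a,b=atz(pic,(256,104),74),atz(pic,(258,191),74);print(a,b,np.arctan2(*(a-b)[1::-1]),np.linalg.norm(a-b))
for x in ((209,148),(305,148)): print(atz(pic,x,66))
E
```

```text
[678.85294899  33.36625519  74.        ] [569.89475529   3.1961237   74.        ] 0.2701284218563804 113.05805946008424
[609.54652037  80.79390831  66.        ]
[640.8023505  -43.80300085  66.        ]
```

View pics/w5z.png

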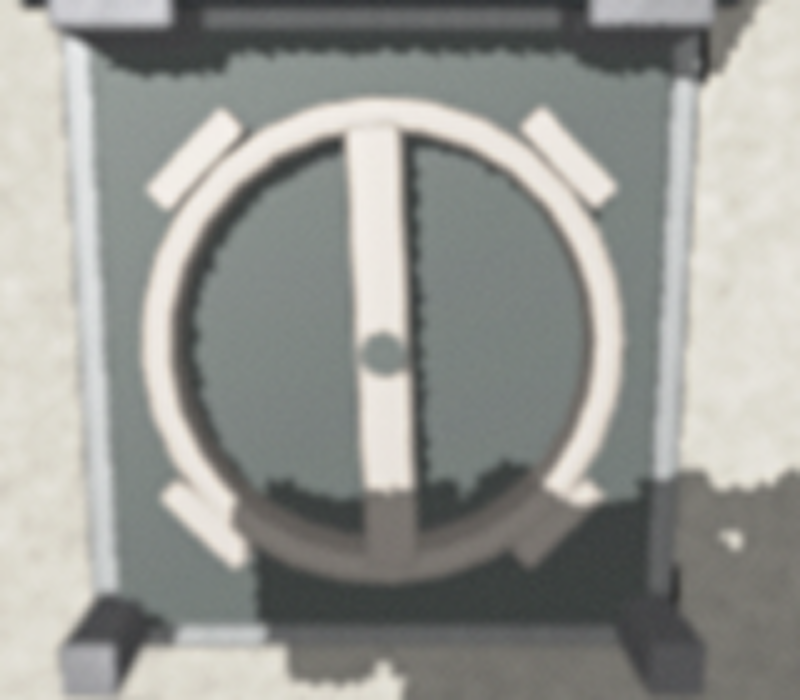

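Run:
```python
from h import *
pic=np.load("pics/wrist5.npy",allow_pickle=True).item()
a,b=atz(pic,(254.4,105),74),atz(pic,(258.4,190),74);print(a,b,np.arctan2(*(a-b)[1::-1]))
print(atz(pic,(256.8,151),74))
# tray corners in top & scene
pt=np.load("pics/top5.npy",allow_pickle=True).item()
im=pt["pixels"];cv2.imwrite("pics/tray.png",cv2.resize(im[130:260,330:450],None,fx=5,fy=5,interpolation=cv2.INTER_CUBIC))
p,r=pose();Y=np.arctan2(*(a-b)[1::-1])
rows(p,r,[(np.array([618.5,19.5,150]),down(Y))])
```

```text
[677.19519721  35.02837482  74.        ] [571.38923365   3.01264318  74.        ] 0.2938304227172748
[622.02606735  18.01451428  74.        ]
[[[0.26,-0.0,0.99],[0.0,-0.06,-0.15]],[[0.27,-0.01,0.99],[0.0,-0.05,-0.15]],[[0.26,0.01,0.99],[0.0,-0.06,-0.15]],[[0.28,0.0,0.99],[0.0,-0.05,-0.15]]]
end [618.5  19.6 150. ] [ 3.141 -0.     0.294] 4
```

View pics/tray.png

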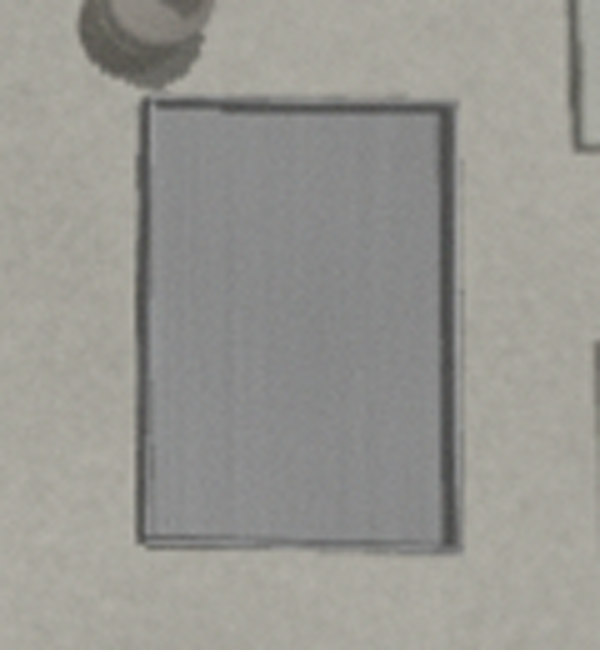

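>>> drive_tool([
  [[0.3,0,1],[0,-0.05,-0.15]],
  [[0.3,0,1],[0,-0.05,-0.15]],
  [[0.3,0,1],[0,-0.05,-0.15]],
  [[0.3,0,0.9],[0,-0.05,-0.15]],
  [[0,0,0],[0,0,0]],
])

```text
t: 11.73
eef_pos: [621.4, 21.0, 146.7]
tcp_rot: [-3.139, 0.005, 0.295]
ft_force: [-0.3, 0.5, -0.6]
opening: 0.553
```

Run:
```python
from h import *
p,r=pose()
pt=np.load("pics/top5.npy",allow_pickle=True).item()
C=[atz(pt,(330+x/5,130+y/5),30) for x,y in ((143,98),(457,102),(140,545),(461,550))]
print(np.round(C,1),np.mean(C,0)); c=np.array(C); e=(c[0]+c[1]-c[2]-c[3])/2;print(np.linalg.norm(e),np.arctan2(e[1],e[0])); e=(c[0]+c[2]-c[1]-c[3])/2;print(np.linalg.norm(e),np.arctan2(-e[0],e[1]))
s=env.state();print(s["t"],p,s["tcp_rot"],s["opening"])
pic=env.read_camera("wrist");cv2.imwrite("pics/w6.png",pic["pixels"])
rows(p,r,[(np.array([620,19,90]),down(.29)),(np.array([620,19,47]),down(.29))],step=.7)
```

```text
[[ 669.  -269.4   30. ]
 [ 665.4 -460.2   30. ]
 [ 393.8 -261.8   30. ]
 [ 392.2 -452.7   30. ]] [ 530.09241034 -361.00389459   30.        ]
274.3129360594965 -0.027424673602800428
190.884292849651 -0.013719105107534543
11.7333 [621.38406715  21.01428078 146.72902083] [-3.13921933  0.005173    0.29498287] 0.5533152633157369
[[[-0.02,0.02,0.63],[-0.01,0.02,0.02]],[[-0.02,0.02,0.63],[-0.01,0.02,0.02]],[[-0.02,0.01,0.63],[-0.01,0.02,0.02]],[[0.0,0.0,0.48],[0.0,0.0,0.0]],[[0.0,0.0,0.48],[0.0,0.0,0.0]]]
[[[0.0,0.0,0.47],[0.0,0.0,0.0]]]
end [619.9  19.1  47.1] [3.142 0.    0.29 ] 6
```

View pics/w6.png

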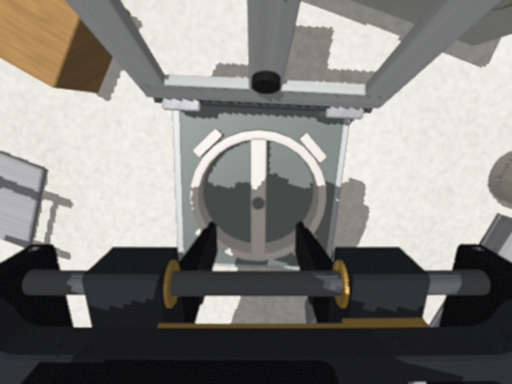

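>>> drive_tool([
  [[0,0,0.6],[0,0,0]],
  [[-0.05,0.05,0.65],[0,0,0]],
  [[0,0,0.65],[0,0,0]],
  [[0,0,0.5],[0,0,0]],
  [[0,0,0.5],[0,0,0]],
])

```text
t: 12.2
eef_pos: [622.1, 18.6, 66.4]
tcp_rot: [3.14, -0.004, 0.294]
ft_force: [0.2, 0.1, 0.1]
opening: 0.55
```

>>> drive_tool([
  [[0,0,0.35],[0,0,0]],
  [[0,0,0],[0,0,0]],
])

```text
t: 12.37
eef_pos: [621.2, 18.7, 54.1]
tcp_rot: [-3.142, -0.001, 0.294]
ft_force: [0.1, 0.1, 0.4]
opening: 0.55
```

>>> drive_tool([
  [[0,0,0],[0,0,0]],
  [[0,0,0],[0,0,0]],
  [[0,0,0],[0,0,0]],
  [[0,0,0],[0,0,0]],
  [[0,0,0],[0,0,0]],
], jaw=-1)

```text
t: 12.78
eef_pos: [621.8, 18.8, 55.0]
tcp_rot: [3.141, -0.002, 0.294]
ft_force: [0.1, 0.6, 0.0]
opening: 0.256
```

>>> drive_tool([
  [[0,0,0],[0,0,0]],
  [[0,0,0],[0,0,0]],
])

```text
t: 12.95
eef_pos: [621.6, 18.8, 54.5]
tcp_rot: [3.141, -0.001, 0.294]
ft_force: [-0.4, 0.3, 2.2]
opening: 0.147
```

>>> drive_tool([
  [[0,0,0],[0,0,0]],
  [[0,0,0],[0,0,0]],
  [[0,0,0.15],[0,0,0]],
  [[0,0,0.15],[0,0,0]],
  [[0,0,0],[0,0,0]],
], jaw=-0.4)

```text
t: 13.37
eef_pos: [621.0, 18.8, 44.1]
tcp_rot: [-3.141, 0.0, 0.294]
ft_force: [0.6, 0.5, 0.8]
opening: 0.298
```

>>> drive_tool([
  [[0,0,0],[0,0,0]],
  [[0,0,0],[0,0,0]],
  [[0,0,0],[0,0,0]],
  [[0,0,0],[0,0,0]],
  [[0,0,0],[0,0,0]],
], jaw=-1)

```text
t: 13.78
eef_pos: [621.6, 18.8, 45.3]
tcp_rot: [3.141, -0.001, 0.294]
ft_force: [-0.2, 0.8, -0.4]
opening: 0.148
```

>>> drive_tool([
  [[0,0,-0.1],[0,0,0]],
  [[0,0,-0.3],[0,0,0]],
  [[0,0,-0.4],[0,0,0]],
  [[0,0,-0.4],[0,0,0]],
])

```text
t: 14.12
eef_pos: [621.6, 18.8, 82.7]
tcp_rot: [3.141, -0.001, 0.294]
ft_force: [0.3, -0.6, -1.1]
opening: 0.146
```

Run:
```python
from h import *
p,r=pose()
s=env.state();print(s["t"],p,s["tcp_rot"],s["opening"],s["ft_force"])
pic=env.read_camera("wrist");cv2.imwrite("pics/w7.png",pic["pixels"])
```

```text
14.1167 [621.59240475  18.83759462  82.67567328] [ 3.14118583e+00 -1.49206892e-03  2.94193444e-01] 0.1463175942009011 [ 0.33254222 -0.5669487  -1.07103226]
```

View pics/w7.png

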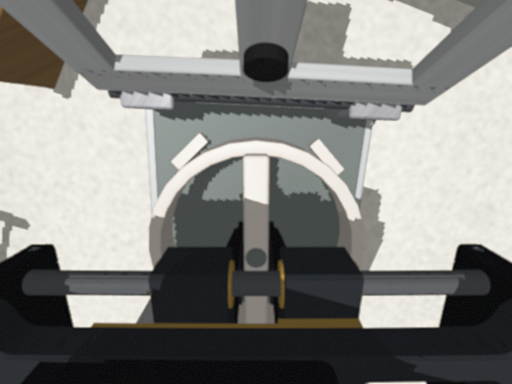

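Run:
```python
from h import *
p,r=pose()
q=np.array(env.state()["joints"])
D=down(.29);print(ik(np.array([472,-362,150.]),D,q),ik(np.array([472,-362,10.]),D,q)[1])
rows(p,r,[(p+[0,0,50],r),(np.array([472,-362,150.]),D)],step=.8)
```

```text
(array([-7.65613951e-01,  5.19420936e-01,  1.70524748e+00,  3.42874831e-16,
        9.16924241e-01,  5.15182375e-01]), np.float64(1.1324142221028261e-15)) 8.866720691003139e-12
[[[0.0,0.0,-0.56],[0.0,0.0,-0.0]],[[0.01,0.0,-0.55],[0.0,0.0,0.0]],[[-0.0,0.0,-0.56],[0.0,0.0,0.0]],[[-0.61,0.76,-0.04],[0.0,-0.0,0.0]],[[-0.6,0.77,-0.03],[0.0,-0.01,0.01]]]
[[[-0.61,0.76,-0.04],[0.0,-0.0,0.0]],[[-0.6,0.77,-0.04],[0.01,-0.01,0.0]],[[-0.61,0.76,-0.03],[-0.0,-0.0,0.01]],[[-0.61,0.77,-0.04],[-0.0,-0.01,0.0]],[[-0.6,0.76,-0.03],[0.0,-0.0,0.01]]]
[[[-0.6,0.77,-0.04],[0.0,-0.01,-0.0]],[[-0.61,0.76,-0.03],[0.0,-0.0,0.0]],[[-0.6,0.77,-0.04],[0.01,-0.0,0.01]],[[-0.61,0.76,-0.04],[-0.0,-0.01,0.0]],[[-0.6,0.77,-0.03],[-0.0,-0.0,0.0]]]
[[[-0.61,0.76,-0.04],[0.0,-0.01,0.01]],[[-0.6,0.77,-0.03],[0.0,-0.0,0.0]]]
end [ 472. -362.  150.] [ 3.141 -0.     0.29 ] 17
```

>>> drive_tool([
  [[0,0,-0.55],[0,0,0]],
  [[0,0,-0.55],[0,0,0]],
  [[0,0,-0.55],[0,0,0]],
  [[-0.3,0.4,-0.05],[0,0,0]],
  [[-0.6,0.75,-0.05],[0,0,0]],
])

```text
t: 14.58
eef_pos: [606.3, -21.2, 135.1]
tcp_rot: [3.14, -0.004, 0.297]
ft_force: [-1.0, -1.0, -1.5]
opening: 0.148
```

>>> drive_tool([
  [[-0.6,0.75,-0.05],[0,0,0]],
  [[-0.6,0.75,-0.05],[0,0,0]],
  [[-0.6,0.75,-0.05],[0,0,0]],
  [[-0.6,0.75,-0.05],[0,0,0]],
  [[-0.6,0.75,-0.05],[0,0,0]],
])

```text
t: 15.0
eef_pos: [550.9, -157.6, 141.3]
tcp_rot: [3.141, -0.001, 0.294]
ft_force: [0.7, -0.5, -1.4]
opening: 0.146
```

>>> drive_tool([
  [[-0.6,0.75,-0.05],[0,0,0]],
  [[-0.6,0.75,-0.05],[0,0,0]],
  [[-0.6,0.75,-0.05],[0,0,0]],
  [[-0.6,0.75,-0.05],[0,0,0]],
  [[-0.6,0.75,0],[0,0,0]],
])

```text
t: 15.42
eef_pos: [497.2, -291.3, 147.4]
tcp_rot: [3.141, -0.002, 0.294]
ft_force: [0.7, 0.0, -0.9]
opening: 0.146
```

>>> drive_tool([
  [[-0.6,0.75,0],[0,0,0]],
  [[-0.6,0.75,0],[0,0,0]],
  [[-0.3,0.4,0],[0,0,0]],
  [[0,0,0],[0,0,0]],
])

```text
t: 15.75
eef_pos: [470.4, -359.9, 147.0]
tcp_rot: [3.141, -0.001, 0.291]
ft_force: [-0.6, 0.5, -0.6]
opening: 0.145
```

Run:
```python
from h import *
p,r=pose()
s=env.state();print(s["t"],p,s["tcp_rot"],s["opening"],s["ft_force"])
pic=env.read_camera("wrist");cv2.imwrite("pics/w8.png",pic["pixels"])
rows(p,r,[(np.array([472,-362,40.]),down(.29)),(np.array([472,-362,13.]),down(.29))],step=.8)
```

```text
15.75 [ 470.44921251 -359.921767    146.95170827] [ 3.14071623e+00 -1.19504480e-03  2.91008070e-01] 0.14527408456013954 [-0.56980818  0.4977107  -0.62177422]
[[[0.01,0.02,0.71],[0.0,-0.0,0.0]],[[0.0,0.01,0.72],[0.0,-0.01,0.01]],[[0.01,0.02,0.71],[0.01,0.0,-0.0]],[[0.0,0.01,0.71],[-0.0,-0.0,0.0]],[[0.01,0.02,0.72],[0.0,-0.0,0.0]]]
[[[-0.0,-0.0,0.45],[0.0,-0.0,0.0]],[[-0.0,-0.0,0.45],[0.0,-0.0,0.0]]]
end [ 472.1 -362.    12.9] [ 3.142 -0.     0.29 ] 7
```

View pics/w8.png

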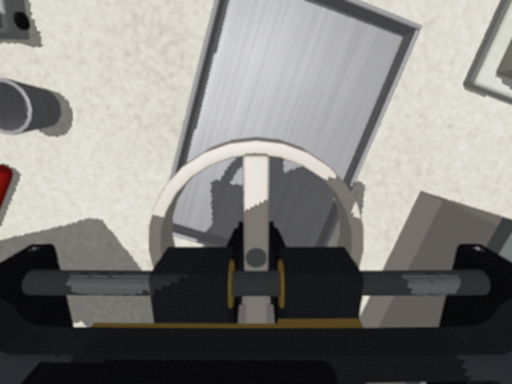

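>>> drive_tool([
  [[0.05,0.05,0.7],[0,0,0]],
  [[0,0,0.7],[0,0,0]],
  [[0,0,0.7],[0,0,0]],
  [[0,0,0.7],[0,0,0]],
  [[0,0,0.5],[0,0,0]],
])

```text
t: 16.22
eef_pos: [474.0, -356.5, 46.5]
tcp_rot: [-3.141, -0.001, 0.295]
ft_force: [-0.1, 0.4, -1.1]
opening: 0.147
```

>>> drive_tool([
  [[0,0,0.4],[0,0,0]],
  [[0,0,0.3],[0,0,0]],
  [[0,0,0.15],[0,0,0]],
  [[0,0,0],[0,0,0]],
])

```text
t: 16.55
eef_pos: [474.1, -357.7, 22.1]
tcp_rot: [-3.141, -0.001, 0.295]
ft_force: [0.3, -0.1, -1.0]
opening: 0.148
```

Run:
```python
from h import *
s=env.state();print(s["t"],s["eef_pos"],s["ft_force"])
```

```text
16.55 [ 474.09805691 -357.67289673   22.05042063] [ 0.31856858 -0.07600479 -1.04990222]
```

>>> drive_tool([
  [[0,0,0.2],[0,0,0]],
  [[0,0,0.1],[0,0,0]],
  [[0,0,0],[0,0,0]],
])

```text
t: 16.8
eef_pos: [474.0, -358.2, 13.4]
tcp_rot: [3.141, -0.001, 0.294]
ft_force: [0.8, 0.1, -1.0]
opening: 0.144
```

>>> drive_tool([
  [[0,0,0.05],[0,0,0]],
  [[0,0,0],[0,0,0]],
])

```text
t: 16.97
eef_pos: [474.1, -358.2, 12.2]
tcp_rot: [3.141, -0.001, 0.294]
ft_force: [-0.1, -0.4, -0.9]
opening: 0.144
```

>>> drive_tool([
  [[0,0,0.05],[0,0,0]],
  [[0,0,0],[0,0,0]],
])

```text
t: 17.13
eef_pos: [474.1, -358.2, 10.5]
tcp_rot: [3.141, -0.001, 0.294]
ft_force: [0.4, 0.5, -0.8]
opening: 0.146
```

>>> drive_tool([
  [[0,0,0.02],[0,0,0]],
  [[0,0,0],[0,0,0]],
])

```text
t: 17.3
eef_pos: [474.1, -358.2, 10.3]
tcp_rot: [3.141, -0.001, 0.294]
ft_force: [-0.6, 0.4, 2.7]
opening: 0.145
```

>>> drive_tool([
  [[0,0,0],[0,0,0]],
  [[0,0,0],[0,0,0]],
  [[0,0,0],[0,0,0]],
  [[0,0,0],[0,0,0]],
], jaw=-0.25)

```text
t: 17.63
eef_pos: [474.1, -358.1, 10.0]
tcp_rot: [3.141, -0.001, 0.294]
ft_force: [0.2, -0.1, 0.5]
opening: 0.352
```

>>> drive_tool([
  [[0,0,-0.3],[0,0,0]],
  [[0,0,-0.5],[0,0,0]],
  [[0,0,-0.8],[0,0,0]],
  [[0,0,-1],[0,0,0]],
  [[0,0,-1],[0,0,0]],
])

```text
t: 18.05
eef_pos: [473.7, -357.9, 119.4]
tcp_rot: [-3.141, -0.001, 0.294]
ft_force: [-0.8, 0.1, 0.5]
opening: 0.373
```

Run:
```python
from h import *
p,r=pose()
q=np.array(env.state()["joints"])
s=env.state();print(s["t"],p,s["opening"],s["ft_force"])
pics={}
for n in ("scene","top","wrist"):
  pic=env.read_camera(n);cv2.imwrite(f"pics/{n}9.png",pic["pixels"]);np.save(f"pics/{n}9.npy",pic,allow_pickle=True)
  for t in ("marker_centre","shell_centre","gauge","rack"):
    print(n,t,[(d["point"],d["score"]) for d in env.tip_of(t,pic)])
im=cv2.imread("pics/scene9.png");cv2.imwrite("pics/rack9.png",cv2.resize(im[140:280,330:470],None,fx=4,fy=4,interpolation=cv2.INTER_CUBIC))
im=cv2.imread("pics/top9.png");cv2.imwrite("pics/rackt9.png",cv2.resize(im[160:280,90:220],None,fx=4,fy=4,interpolation=cv2.INTER_CUBIC))
```

```text
18.05 [ 473.69776416 -357.89683411  119.43941393] 0.37322265509569635 [-0.8023635  0.0718509  0.505642 ]
scene marker_centre [([487.3, 404.3, 126.1], 0.94), ([349.7, 336.8, 56.8], 0.73)]
scene shell_centre [([472.6, -356.7, 23.6], 0.88), ([720.9, -267.0, -3.8], 0.64)]
scene gauge [([471.4, 287.5, 134.9], 0.52)]
scene rack [([477.5, 347.5, 1.9], 0.59)]
top marker_centre [([484.2, 405.4, 131.8], 0.65), ([350.1, 333.1, 53.8], 0.57)]
top shell_centre [([474.2, -356.0, 24.0], 0.71), ([717.8, -268.2, 5.1], 0.58), ([488.0, -109.7, 4.9], 0.55)]
top gauge [([473.2, 285.5, 137.2], 0.43)]
top rack [([479.2, 341.5, 2.0], 0.84), ([716.7, -268.1, 1.5], 0.36)]
wrist marker_centre [([534.2, -365.9, -0.2], 0.37)]
wrist shell_centre [([474.6, -362.6, 20.6], 0.83)]
wrist gauge []
wrist rack []
```

View pics/rack9.png

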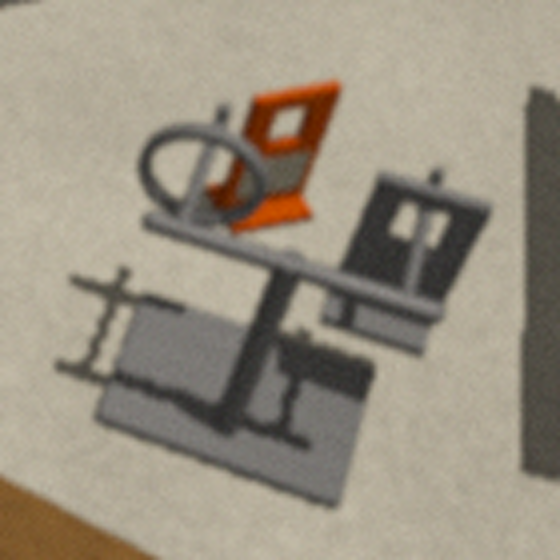

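View pics/rackt9.png

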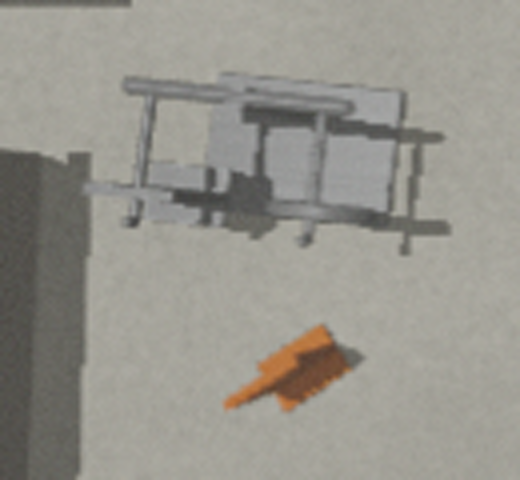

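View pics/scene9.png

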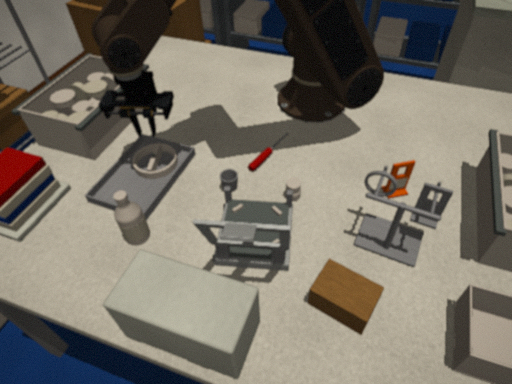

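View pics/wrist9.png

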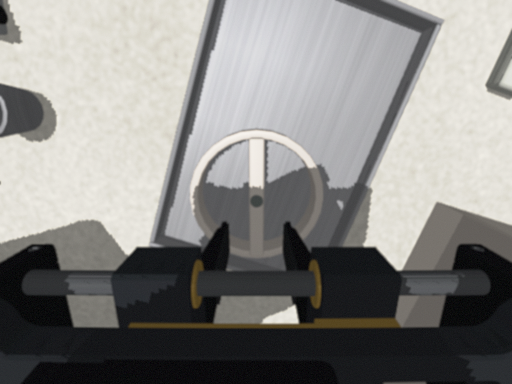

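```bash
cat >> h.py <<'E'
def proj(pic,P):
    f=192/np.tan(np.radians(pic["vertical_fov"])/2);M=np.array(pic["world_to_cam"])
    c=M[:3,:3]@np.array(P)+M[:3,3]; s=c[:2]/c[2]; s=s*(1+pic["k1"]*(s@s)); return s*f+[pic["cx"],pic["cy"]]
E
python3 - <<'E'
from h import *
for n,(x0,y0,w,h) in {"top":(90,160,130,120),"scene":(330,140,140,140)}.items():
  pic=np.load(f"pics/{n}9.npy",allow_pickle=True).item()
  k=5; im=cv2.resize(pic["pixels"][y0:y0+h,x0:x0+w],None,fx=k,fy=k,interpolation=cv2.INTER_CUBIC)
  C=np.array([486,404.5,125]);yw=-.126
  a=np.array([np.cos(yw),np.sin(yw),0]);b=np.array([-a[1],a[0],0])
  def L(p,q,col):
    P=[tuple(((proj(pic,C+x[0]*a+x[1]*b+x[2]*ez)+.5-[x0,y0])*k-.5).astype(int).tolist()) for x in (p,q)]
    cv2.line(im,P[0],P[1],col,1)
  for z in (-47,56): L((0,-30,z),(0,30,z),(0,0,255))
  for y in (-30,30): L((0,y,-47),(0,y,56),(0,0,255))
  for p,q in (((-22,-30),(22,-30)),((22,-30),(22,30)),((22,30),(-22,30)),((-22,30),(-22,-30))): L((*p,-51),(*q,-51),(0,255,0))
  L((-18,0,44),(75,0,44),(255,0,0));L((75,-140,40),(75,20,40),(255,0,0));L((-18,-120,44),(75,-120,44),(255,0,0))
  cv2.imwrite(f"pics/ov_{n}.png",im[:600])
E
```

```text
(no output)
```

View pics/ov_top.png

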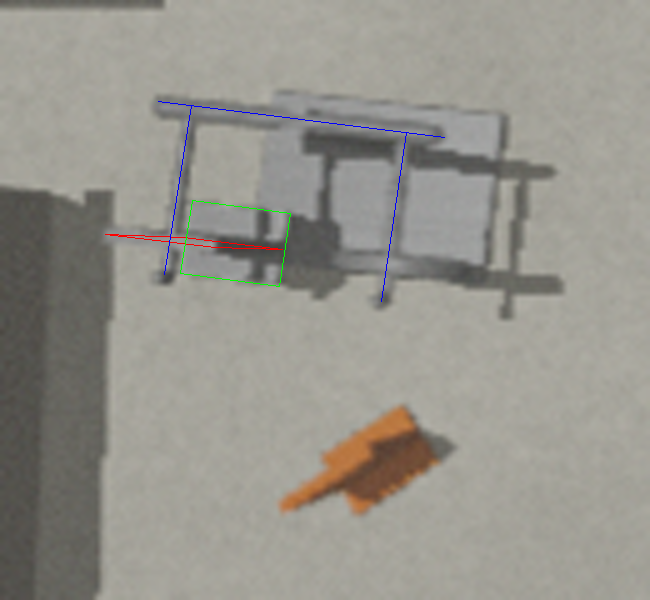

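View pics/ov_scene.png

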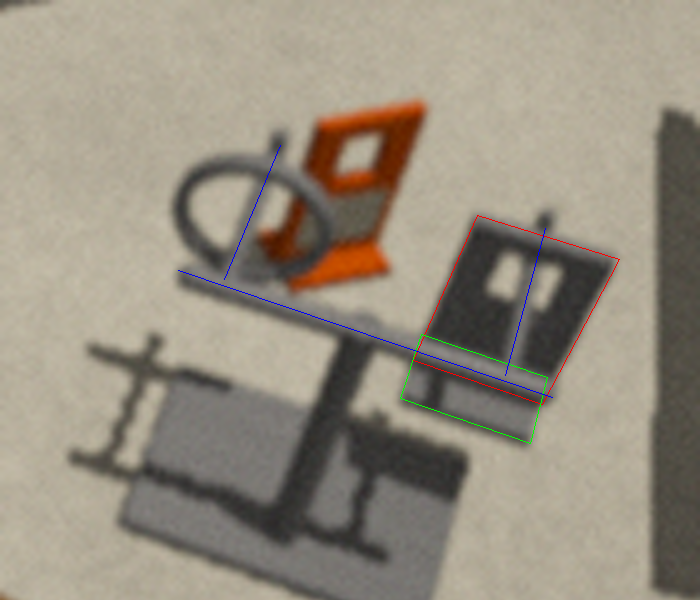

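Run:
```python
from h import *
p,r=pose()
q=np.array(env.state()["joints"])
D=down(-.126)
for P in ([600,0,270],[486,404,270],[486,404,141],[440,410,165],[605,-360,250]): 
  q,e=ik(np.array(P,float),D,q);print(q.round(2),e)
rows(p,r,[(p+[20,30,90],r),(np.array([540,0,270.]),down(.1)),(np.array([484,404,270.]),D)])
```

```text
[-0.11  0.41  1.55  0.    1.19  1.59] 5.684341886080802e-15
[ 0.59  0.45  1.47 -0.    1.22  2.29] 2.2453150450019167e-14
[ 0.59  0.58  1.62 -0.    0.95  2.29] 5.684341886080802e-16
[0.64 0.51 1.67 0.   0.96 2.34] 6.947349372154741e-15
[-0.63  0.58  1.29 -0.    1.26  1.07] 6.393179319275077e-12
[[[0.31,-0.25,-1.0],[0.0,0.0,0.0]],[[0.31,-0.26,-1.0],[0.0,0.0,0.0]],[[0.31,-0.25,-1.0],[0.0,0.0,0.0]],[[0.42,-0.91,-0.19],[-0.0,-0.0,0.22]],[[0.41,-0.92,-0.19],[-0.0,-0.0,0.22]]]
[[[0.39,-0.93,-0.18],[-0.0,-0.0,0.22]],[[0.37,-0.93,-0.19],[-0.0,-0.0,0.22]],[[0.36,-0.94,-0.19],[-0.0,-0.01,0.22]],[[0.34,-0.94,-0.19],[-0.0,0.0,0.22]],[[0.32,-0.95,-0.19],[-0.0,0.0,0.22]]]
[[[0.31,-0.96,-0.19],[-0.0,0.0,0.23]],[[0.29,-0.96,-0.18],[-0.0,-0.0,0.22]],[[0.27,-0.97,-0.19],[-0.0,-0.0,0.22]],[[0.26,-0.97,-0.19],[-0.0,-0.0,0.22]],[[-0.04,-0.97,0.0],[-0.0,-0.0,0.2]]]
[[[-0.05,-0.97,0.0],[-0.0,-0.0,0.2]],[[-0.07,-0.97,0.0],[-0.0,-0.0,0.2]],[[-0.08,-0.97,0.0],[-0.0,-0.0,0.21]],[[-0.1,-0.96,0.0],[-0.0,-0.0,0.2]],[[-0.12,-0.97,0.0],[-0.0,-0.0,0.2]]]
[[[-0.13,-0.96,0.0],[-0.0,-0.0,0.2]],[[-0.14,-0.96,0.0],[-0.0,-0.0,0.2]],[[-0.16,-0.96,0.0],[-0.0,-0.0,0.2]],[[-0.18,-0.95,0.0],[-0.0,-0.0,0.21]],[[-0.19,-0.95,0.0],[-0.0,-0.0,0.2]]]
[[[-0.21,-0.95,0.0],[-0.0,-0.0,0.2]],[[-0.22,-0.95,0.0],[-0.0,-0.0,0.2]],[[-0.24,-0.94,0.0],[-0.0,-0.0,0.2]]]
end [484.1 404.1 270. ] [-3.141 -0.    -0.126] 28
```

>>> drive_tool([
  [[0.3,-0.25,-1],[0,0,0]],
  [[0.3,-0.25,-1],[0,0,0]],
  [[0.3,-0.25,-1],[0,0,0]],
  [[0.4,-0.9,-0.2],[0,0,0.2]],
  [[0.4,-0.9,-0.2],[0,0,0.2]],
], jaw=1)

```text
t: 19.22
eef_pos: [501.3, -270.1, 221.5]
tcp_rot: [3.139, -0.003, 0.26]
ft_force: [0.2, -0.3, -0.2]
opening: 0.668
```

>>> drive_tool([
  [[0.4,-0.95,-0.2],[0,0,0.2]],
  [[0.35,-0.95,-0.2],[0,0,0.2]],
  [[0.35,-0.95,-0.2],[0,0,0.2]],
  [[0.35,-0.95,-0.2],[0,0,0.2]],
  [[0.3,-0.95,-0.2],[0,0,0.25]],
])

```text
t: 19.63
eef_pos: [519.4, -118.0, 250.4]
tcp_rot: [3.141, -0.001, 0.177]
ft_force: [0.7, -0.8, -0.7]
opening: 0.981
```

>>> drive_tool([
  [[0.3,-0.95,-0.2],[0,0,0.25]],
  [[0.3,-0.95,-0.2],[0,0,0.25]],
  [[0.25,-0.95,-0.2],[0,0,0.25]],
  [[0.25,-0.95,-0.2],[0,0,0.25]],
  [[-0.05,-0.95,0],[0,0,0.2]],
])

```text
t: 20.05
eef_pos: [531.9, 27.9, 275.1]
tcp_rot: [3.141, -0.003, 0.081]
ft_force: [0.4, 0.0, -0.0]
opening: 0.997
```

>>> drive_tool([
  [[-0.05,-0.95,0],[0,0,0.2]],
  [[-0.05,-0.95,0],[0,0,0.2]],
  [[-0.1,-0.95,0],[0,0,0.2]],
  [[-0.1,-0.95,0],[0,0,0.2]],
  [[-0.1,-0.95,0],[0,0,0.2]],
])

```text
t: 20.47
eef_pos: [511.3, 169.6, 274.1]
tcp_rot: [-3.141, -0.001, 0.001]
ft_force: [0.1, -0.8, -0.6]
opening: 0.998
```

>>> drive_tool([
  [[-0.15,-0.95,0],[0,0,0.2]],
  [[-0.15,-0.95,0],[0,0,0.2]],
  [[-0.15,-0.95,0],[0,0,0.2]],
  [[-0.2,-0.95,0],[0,0,0.2]],
  [[-0.2,-0.95,0],[0,0,0.2]],
])

```text
t: 20.88
eef_pos: [490.0, 312.8, 274.0]
tcp_rot: [-3.141, -0.001, -0.079]
ft_force: [0.9, 0.1, -0.6]
opening: 1.0
```

Run:
```python
from h import *
p,r=pose()
s=env.state();print(s["t"],p,s["tcp_rot"],s["opening"])
rows(p,r,[(np.array([484,404,265.]),down(-.126))])
```

```text
20.8833 [490.03596778 312.80984947 274.00711729] [-3.14147276e+00 -1.23693744e-03 -7.86137776e-02] 0.9998632269075926
[[[-0.11,-0.75,0.08],[-0.0,-0.0,0.15]],[[-0.12,-0.76,0.07],[-0.0,-0.01,0.15]],[[-0.13,-0.75,0.08],[-0.0,-0.0,0.14]],[[-0.13,-0.75,0.07],[-0.0,-0.01,0.15]]]
end [484.1 404.1 265. ] [-3.141  0.    -0.126] 4
```

>>> drive_tool([
  [[-0.1,-0.75,0.1],[0,0,0.15]],
  [[-0.1,-0.75,0.1],[0,0,0.15]],
  [[-0.1,-0.75,0.05],[0,0,0.15]],
  [[-0.1,-0.7,0.05],[0,0,0.15]],
  [[0,0,0],[0,0,0]],
])

```text
t: 21.3
eef_pos: [486.4, 403.5, 264.2]
tcp_rot: [-3.141, -0.001, -0.124]
ft_force: [-0.1, 0.1, -0.6]
opening: 1.001
```

Run:
```python
from h import *
p,r=pose()
s=env.state();print(s["t"],p,s["tcp_rot"],s["opening"])
pic=env.read_camera("wrist");np.save("pics/w10.npy",pic,allow_pickle=True);cv2.imwrite("pics/w10.png",pic["pixels"])
print(env.tip_of("marker_centre",pic))
rows(p,r,[(np.array([486,404,260.]),down(-.126))])
```

```text
21.3 [486.42982587 403.51560722 264.19534333] [-3.14119328e+00 -6.00684751e-04 -1.24277065e-01] 1.0008655452715904
[{'point': [351.7, 333.4, 54.9], 'score': 0.65}, {'point': [487.3, 403.2, 127.4], 'score': 0.64}]
[[[-0.02,-0.01,0.14],[-0.0,-0.01,0.02]]]
end [485.9 403.9 260. ] [-3.141  0.    -0.126] 1
```

View pics/w10.png

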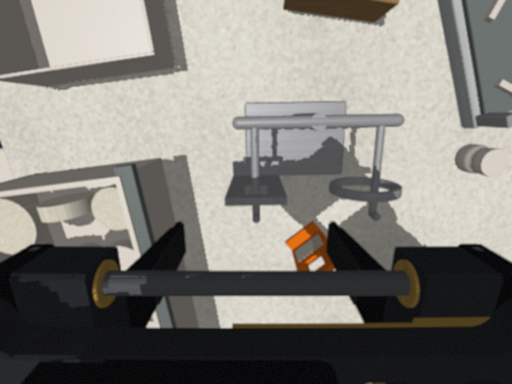

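Run:
```python
from h import *
pic=np.load("pics/w10.npy",allow_pickle=True).item()
cv2.imwrite("pics/w10z.png",cv2.resize(pic["pixels"][160:240,200:320],None,fx=6,fy=6,interpolation=cv2.INTER_CUBIC))
for x in ((225,204),(286,204)): print(atz(pic,x,181))
```

```text
[486.67633509 432.9533604  181.        ]
[479.36512313 374.81126604 181.        ]
```

View pics/w10z.png

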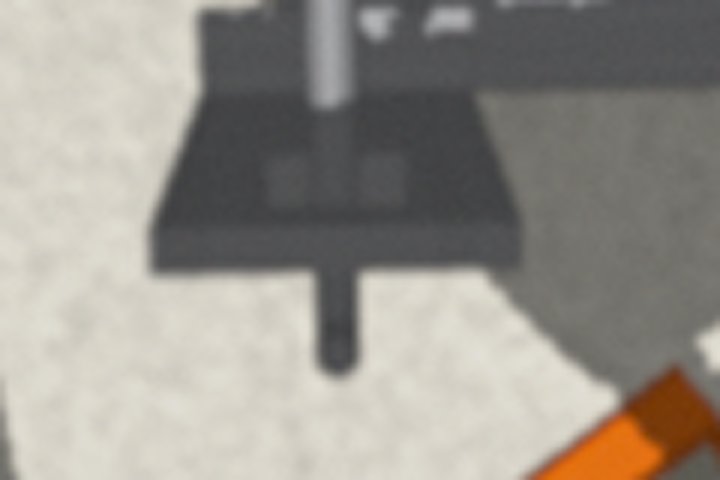

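>>> drive_tool([
  [[0,0,0.8],[0,0,0]],
  [[0,0,0.8],[0,0,0]],
  [[0,0,0.8],[0,0,0]],
  [[0,0,0.7],[0,0,0]],
  [[0,0,0.6],[0,0,0]],
])

```text
t: 21.82
eef_pos: [487.2, 399.2, 152.9]
tcp_rot: [3.141, -0.001, -0.127]
ft_force: [-0.1, -0.1, 1.0]
opening: 0.998
```

>>> drive_tool([
  [[0,0,0.3],[0,0,0]],
  [[0,0,0.1],[0,0,0]],
  [[0,0,0],[0,0,0]],
])

```text
t: 22.07
eef_pos: [487.4, 400.1, 142.1]
tcp_rot: [3.141, -0.001, -0.126]
ft_force: [0.1, 0.7, -1.1]
opening: 0.996
```

>>> drive_tool([
  [[0,0,0],[0,0,0]],
  [[0,0,0],[0,0,0]],
  [[0,0,0],[0,0,0]],
  [[0,0,0],[0,0,0]],
  [[0,0,0],[0,0,0]],
], jaw=-1)

```text
t: 22.48
eef_pos: [487.3, 400.8, 142.5]
tcp_rot: [-3.141, -0.002, -0.126]
ft_force: [0.1, -1.4, 0.3]
opening: 0.705
```

>>> drive_tool([
  [[0,0,0],[0,0,0]],
  [[0,0,0],[0,0,0]],
  [[0,0,0],[0,0,0]],
])

```text
t: 22.73
eef_pos: [487.3, 400.8, 142.3]
tcp_rot: [-3.141, -0.002, -0.126]
ft_force: [-0.2, 1.3, 2.4]
opening: 0.628
```

>>> drive_tool([
  [[0,0,-0.2],[0,0,0]],
  [[0,0,-0.2],[0,0,0]],
  [[0,0,-0.23],[0,0,0]],
  [[0,0,0],[0,0,0]],
])

```text
t: 23.07
eef_pos: [487.6, 400.9, 162.6]
tcp_rot: [-3.14, -0.003, -0.126]
ft_force: [0.3, 0.4, -1.9]
opening: 0.625
```

Run:
```python
from h import *
s=env.state();print(s["t"],s["eef_pos"],s["ft_force"],s["opening"])
pic=env.read_camera("scene");np.save("pics/s11.npy",pic,allow_pickle=True);cv2.imwrite("pics/s11.png",cv2.resize(pic["pixels"][100:260,340:500],None,fx=3.7,fy=3.7,interpolation=cv2.INTER_CUBIC))
```

```text
23.0667 [487.64496316 400.92172489 162.5582989 ] [ 0.29497219  0.44581333 -1.93854551] 0.6251907963992155
```

View pics/s11.png

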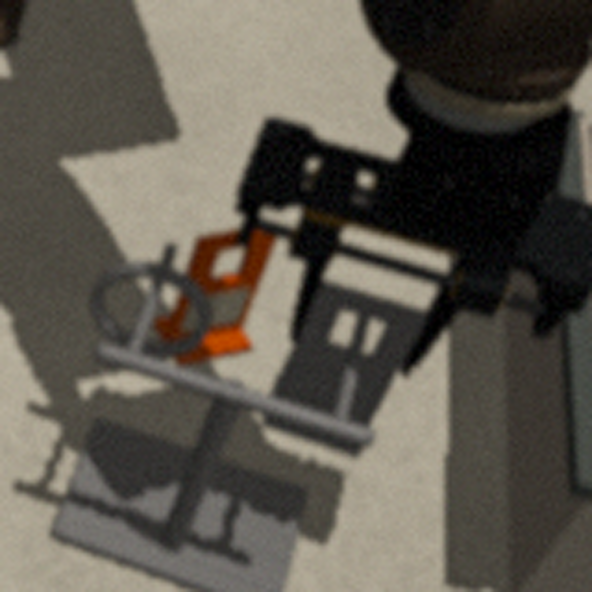

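>>> drive_tool([
  [[-0.3,0,0],[0,0,0]],
  [[-0.4,0,0],[0,0,0]],
  [[-0.5,0,0],[0,0,0]],
  [[-0.5,0,0],[0,0,0]],
  [[-0.2,0,0],[0,0,0]],
])

```text
t: 23.53
eef_pos: [427.9, 407.9, 160.7]
tcp_rot: [3.141, -0.0, -0.125]
ft_force: [0.4, -0.8, -2.2]
opening: 0.626
```

Run:
```python
from h import *
s=env.state();print(s["t"],s["eef_pos"],s["ft_force"],s["opening"])
pic=env.read_camera("scene");np.save("pics/s12.npy",pic,allow_pickle=True);cv2.imwrite("pics/s12.png",cv2.resize(pic["pixels"][100:260,340:500],None,fx=3.7,fy=3.7,interpolation=cv2.INTER_CUBIC))
p,r=pose()
D=down(0.0)
rows(p,r,[(p+[0,0,100],r),(np.array([520,100,280.]),down(-.1)),(np.array([605,-360,270.]),D)])
```

```text
23.5333 [427.92241135 407.9435214  160.70549417] [ 0.35081901 -0.76672464 -2.24439221] 0.6261412460531547
[[[0.0,0.0,-0.83],[0.0,0.0,0.0]],[[0.0,0.0,-0.84],[0.0,0.0,0.0]],[[0.0,0.0,-0.83],[0.0,0.0,0.0]],[[0.0,0.0,-0.83],[0.0,0.0,0.0]],[[0.43,0.98,-0.06],[0.0,-0.0,-0.03]]]
[[[0.43,0.98,-0.07],[0.0,-0.0,-0.03]],[[0.43,0.99,-0.06],[0.0,-0.0,-0.03]],[[0.42,0.98,-0.06],[0.0,-0.0,-0.03]],[[0.43,0.99,-0.07],[0.0,-0.0,-0.03]],[[0.42,0.98,-0.06],[0.0,-0.0,-0.03]]]
[[[0.42,0.99,-0.06],[0.0,-0.0,-0.03]],[[0.41,0.99,-0.07],[0.0,-0.0,-0.03]],[[0.41,0.99,-0.06],[0.0,-0.0,-0.03]],[[0.41,0.99,-0.07],[0.01,-0.0,-0.03]],[[0.27,0.94,0.02],[-0.0,-0.0,-0.08]]]
[[[0.27,0.93,0.02],[-0.0,-0.0,-0.08]],[[0.26,0.94,0.02],[-0.0,-0.0,-0.08]],[[0.25,0.94,0.02],[-0.0,-0.0,-0.07]],[[0.25,0.95,0.02],[-0.0,-0.0,-0.08]],[[0.25,0.94,0.03],[-0.0,-0.0,-0.08]]]
[[[0.23,0.94,0.02],[-0.0,-0.0,-0.08]],[[0.23,0.95,0.02],[-0.0,-0.0,-0.08]],[[0.23,0.95,0.02],[-0.0,-0.0,-0.08]],[[0.22,0.95,0.02],[-0.0,-0.0,-0.07]],[[0.21,0.95,0.02],[-0.0,-0.0,-0.08]]]
[[[0.21,0.95,0.02],[-0.0,-0.0,-0.08]],[[0.2,0.96,0.02],[-0.0,-0.0,-0.08]],[[0.2,0.95,0.02],[-0.0,-0.0,-0.08]],[[0.18,0.96,0.02],[-0.0,-0.0,-0.08]],[[0.19,0.95,0.02],[-0.0,-0.0,-0.07]]]
end [ 605.1 -359.9  270.1] [-3.141 -0.    -0.   ] 30
```

View pics/s12.png

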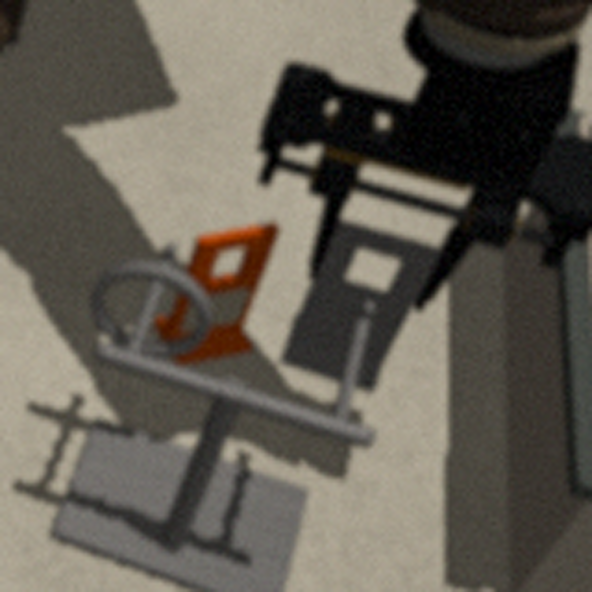

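>>> drive_tool([
  [[0,0,-0.5],[0,0,0]],
  [[0,0,-1],[0,0,0]],
  [[0,0,-1],[0,0,0]],
  [[0,0,-1],[0,0,0]],
  [[0,0,-0.9],[0,0,0]],
])

```text
t: 24.0
eef_pos: [430.4, 407.9, 294.8]
tcp_rot: [-3.141, -0.002, -0.126]
ft_force: [0.2, 0.9, -1.7]
opening: 0.628
```

>>> drive_tool([
  [[0.2,0.4,0],[0,0,0]],
  [[0.3,0.7,0],[0,0,0]],
  [[0.4,0.9,0],[0,0,0]],
  [[0.4,0.9,0],[0,0,0]],
  [[0.4,0.9,0],[0,0,0]],
])

```text
t: 24.42
eef_pos: [466.7, 286.7, 292.1]
tcp_rot: [3.141, -0.001, -0.125]
ft_force: [0.6, -0.2, -2.3]
opening: 0.626
```

>>> drive_tool([
  [[0.4,0.9,0],[0,0,-0.05]],
  [[0.4,0.9,0],[0,0,-0.05]],
  [[0.4,0.9,0],[0,0,-0.05]],
  [[0.4,0.9,0],[0,0,-0.05]],
  [[0.4,0.9,0],[0,0,-0.05]],
])

```text
t: 24.83
eef_pos: [510.4, 145.4, 292.3]
tcp_rot: [3.141, -0.001, -0.106]
ft_force: [2.2, -0.4, -1.5]
opening: 0.629
```

>>> drive_tool([
  [[0.3,0.9,0],[0,0,-0.1]],
  [[0.3,0.9,0],[0,0,-0.1]],
  [[0.3,0.9,0],[0,0,-0.1]],
  [[0.3,0.9,0],[0,0,-0.1]],
  [[0.3,0.9,0],[0,0,-0.1]],
])

```text
t: 25.25
eef_pos: [543.0, 6.9, 292.3]
tcp_rot: [-3.142, -0.001, -0.066]
ft_force: [1.3, 0.2, -2.0]
opening: 0.627
```

Run:
```python
from h import *
s=env.state();print(s["t"],s["eef_pos"],s["ft_force"],s["opening"])
p,r=pose()
rows(p,r,[(np.array([605,-362,270.]),down(0))],step=.92)
```

```text
25.25 [542.98134491   6.91476738 292.30770709] [ 1.31638413  0.16458473 -1.97132692] 0.627469798629888
[[[0.2,0.87,0.05],[-0.0,-0.0,-0.06]],[[0.21,0.86,0.06],[-0.0,-0.0,-0.06]],[[0.19,0.87,0.05],[0.0,-0.0,-0.06]],[[0.19,0.87,0.05],[0.0,-0.0,-0.05]],[[0.19,0.87,0.06],[0.0,-0.0,-0.06]]]
[[[0.19,0.87,0.05],[0.0,-0.0,-0.06]],[[0.18,0.88,0.05],[0.0,-0.0,-0.06]],[[0.17,0.87,0.06],[0.0,-0.01,-0.06]],[[0.18,0.87,0.05],[0.0,0.0,-0.06]],[[0.16,0.88,0.05],[0.0,0.0,-0.06]]]
[[[0.17,0.87,0.06],[0.0,0.0,-0.05]],[[0.16,0.88,0.05],[-0.0,0.0,-0.06]],[[0.15,0.88,0.05],[-0.0,0.0,-0.06]],[[0.16,0.88,0.05],[-0.0,0.0,-0.06]]]
end [ 605.1 -362.2  270.1] [-3.142  0.     0.   ] 14
```

>>> drive_tool([
  [[0.2,0.9,0.05],[0,0,-0.05]],
  [[0.2,0.9,0.05],[0,0,-0.05]],
  [[0.2,0.9,0.05],[0,0,-0.05]],
  [[0.2,0.9,0.05],[0,0,-0.05]],
  [[0.2,0.9,0.05],[0,0,-0.05]],
])

```text
t: 25.67
eef_pos: [565.0, -129.5, 284.7]
tcp_rot: [-3.141, -0.001, -0.046]
ft_force: [0.1, 0.1, -1.6]
opening: 0.626
```

>>> drive_tool([
  [[0.2,0.9,0.05],[0,0,-0.05]],
  [[0.2,0.9,0.05],[0,0,-0.05]],
  [[0.15,0.9,0.05],[0,0,-0.1]],
  [[0.15,0.9,0.05],[0,0,-0.1]],
  [[0.15,0.8,0.05],[0,0,-0.1]],
])

```text
t: 26.08
eef_pos: [585.6, -262.6, 276.9]
tcp_rot: [-3.141, -0.0, -0.014]
ft_force: [0.7, 0.4, -1.3]
opening: 0.632
```

>>> drive_tool([
  [[0.15,0.7,0.05],[0,0,0]],
  [[0.15,0.5,0.05],[0,0,0]],
  [[0.15,0.3,0.05],[0,0,0]],
  [[0,0,0],[0,0,0]],
])

```text
t: 26.42
eef_pos: [598.9, -307.4, 272.0]
tcp_rot: [-3.141, -0.0, -0.015]
ft_force: [-0.4, 0.2, -1.8]
opening: 0.63
```

Run:
```python
from h import *
s=env.state();print(s["t"],s["eef_pos"],s["tcp_rot"],s["ft_force"],s["opening"])
for n in ("scene","wrist"):
  pic=env.read_camera(n);cv2.imwrite(f"pics/{n}13.png",pic["pixels"]);np.save(f"pics/{n}13.npy",pic,allow_pickle=True)
  print(env.tip_of("marker_centre",pic))
im=cv2.imread("pics/scene13.png");cv2.imwrite("pics/s13.png",cv2.resize(im[40:240,60:260],None,fx=3,fy=3,interpolation=cv2.INTER_CUBIC))
p,r=pose()
rows(p,r,[(np.array([605,-362,110.]),down(0))],step=.92)
```

```text
26.4167 [ 598.93101792 -307.43071382  271.99029035] [-3.14100602e+00 -8.03861303e-05 -1.52995263e-02] [-0.38547653  0.17804437 -1.76887235] 0.6303972522281446
[{'point': [350.7, 336.1, 56.4], 'score': 0.65}, {'point': [596.2, -305.5, 258.2], 'score': 0.56}]
[{'point': [595.5, -306.5, 256.0], 'score': 0.93}]
[[[0.04,0.32,0.91],[-0.0,-0.0,-0.03]],[[0.03,0.31,0.91],[-0.0,-0.01,-0.02]],[[0.04,0.32,0.91],[-0.0,0.0,-0.03]],[[0.04,0.32,0.91],[-0.0,-0.0,-0.03]],[[0.03,0.32,0.9],[-0.0,-0.0,-0.03]]]
[[[0.03,0.32,0.91],[-0.0,-0.01,-0.02]]]
end [ 604.9 -362.1  110.1] [-3.141  0.    -0.   ] 6
```

View pics/s13.png

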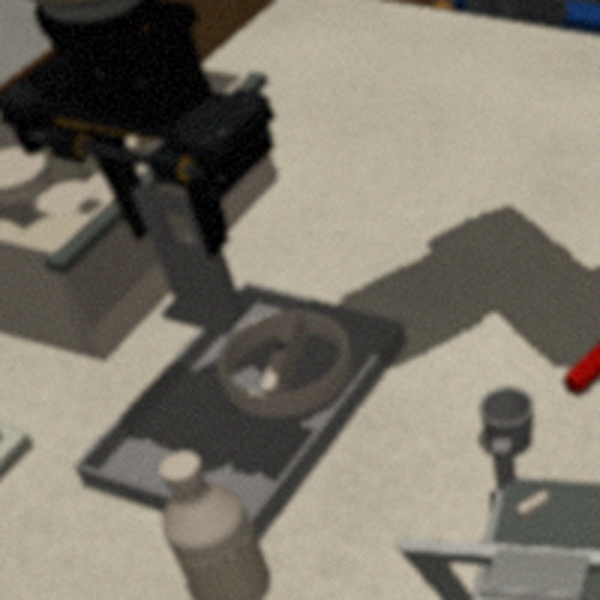

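View pics/wrist13.png

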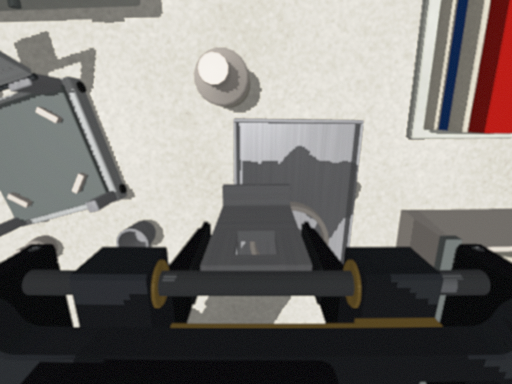

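>>> drive_tool([
  [[0.05,0.5,0.3],[0,0,0]],
  [[0.05,0.6,0.6],[0,0,0]],
  [[0.05,0.6,0.8],[0,0,0]],
  [[0.05,0.2,0.9],[0,0,0]],
  [[0,0,0.9],[0,0,0]],
])

```text
t: 27.03
eef_pos: [604.3, -364.4, 167.3]
tcp_rot: [3.141, -0.002, -0.014]
ft_force: [0.3, -0.2, -1.5]
opening: 0.631
```

>>> drive_tool([
  [[0,0,0.8],[0,0,0]],
  [[0,0,0.5],[0,0,0]],
  [[0,0,0.3],[0,0,0]],
  [[0,0,0],[0,0,0]],
])

```text
t: 27.37
eef_pos: [603.8, -362.4, 118.5]
tcp_rot: [-3.14, 0.001, -0.013]
ft_force: [0.1, -1.1, -1.7]
opening: 0.633
```

Run:
```python
from h import *
s=env.state();print(s["t"],s["eef_pos"],s["tcp_rot"],s["ft_force"],s["opening"])
for n in ("scene","wrist"):
  pic=env.read_camera(n);cv2.imwrite(f"pics/{n}14.png",pic["pixels"]);np.save(f"pics/{n}14.npy",pic,allow_pickle=True)
im=cv2.imread("pics/scene14.png");cv2.imwrite("pics/s14.png",cv2.resize(im[90:240,70:220],None,fx=4,fy=4,interpolation=cv2.INTER_CUBIC))
```

```text
27.3667 [ 603.83669146 -362.37057603  118.46840294] [-3.13984324e+00  1.12094576e-03 -1.34093175e-02] [ 0.05846501 -1.0804046  -1.6648826 ] 0.6334107371921777
```

View pics/s14.png

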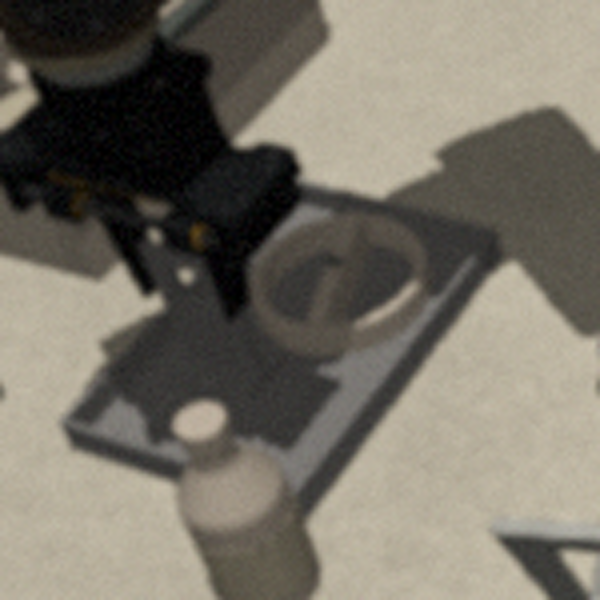

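>>> drive_tool([
  [[0,0,0.4],[0,0,0]],
  [[0,0,0.4],[0,0,0]],
  [[0,0,0.2],[0,0,0]],
  [[0,0,0.1],[0,0,0]],
  [[0,0,0],[0,0,0]],
])

```text
t: 27.88
eef_pos: [604.1, -362.6, 86.5]
tcp_rot: [-3.141, -0.0, -0.014]
ft_force: [-0.1, -0.1, -2.0]
opening: 0.628
```

>>> drive_tool([
  [[0,0,0.05],[0,0,0]],
  [[0,0,0],[0,0,0]],
])

```text
t: 28.05
eef_pos: [604.6, -363.0, 86.1]
tcp_rot: [3.141, -0.002, -0.014]
ft_force: [0.5, -0.9, -1.3]
opening: 0.628
```

>>> drive_tool([
  [[0,0,0.1],[0,0,0]],
  [[0,0,0.07],[0,0,0]],
  [[0,0,0],[0,0,0]],
])

```text
t: 28.3
eef_pos: [604.3, -362.8, 80.6]
tcp_rot: [-3.141, -0.001, -0.014]
ft_force: [-0.1, 0.7, -2.1]
opening: 0.63
```

>>> drive_tool([
  [[0,0,0.05],[0,0,0]],
  [[0,0,0],[0,0,0]],
])

```text
t: 28.47
eef_pos: [604.4, -362.9, 79.2]
tcp_rot: [-3.141, -0.001, -0.014]
ft_force: [-0.1, -0.1, -1.8]
opening: 0.628
```

>>> drive_tool([
  [[0,0,0.04],[0,0,0]],
  [[0,0,0],[0,0,0]],
])

```text
t: 28.63
eef_pos: [604.4, -362.9, 78.1]
tcp_rot: [-3.141, -0.001, -0.014]
ft_force: [0.2, -0.3, -2.4]
opening: 0.63
```

>>> drive_tool([
  [[0,0,0.04],[0,0,0]],
  [[0,0,0],[0,0,0]],
])

```text
t: 28.8
eef_pos: [604.6, -363.0, 77.6]
tcp_rot: [3.141, -0.002, -0.014]
ft_force: [0.0, 1.1, 3.3]
opening: 0.632
```

>>> drive_tool([
  [[0,0,0.04],[0,0,0]],
  [[0,0,0],[0,0,0]],
])

```text
t: 28.97
eef_pos: [604.7, -363.0, 77.5]
tcp_rot: [3.141, -0.002, -0.014]
ft_force: [-1.7, 1.9, 11.9]
opening: 0.633
```

>>> drive_tool([
  [[0,0,-0.04],[0,0,0]],
  [[0,0,0],[0,0,0]],
])

```text
t: 29.13
eef_pos: [604.6, -363.0, 77.6]
tcp_rot: [3.141, -0.002, -0.014]
ft_force: [-1.0, 0.6, 4.7]
opening: 0.627
```

>>> drive_tool([
  [[0,0,0],[0,0,0]],
  [[0,0,0],[0,0,0]],
  [[0,0,0],[0,0,0]],
  [[0,0,0],[0,0,0]],
  [[0,0,0],[0,0,0]],
], jaw=0.9)

```text
t: 29.55
eef_pos: [604.5, -362.9, 76.8]
tcp_rot: [-3.141, -0.001, -0.014]
ft_force: [-0.2, 0.3, -0.0]
opening: 0.911
```

Run:
```python
from h import *
s=env.state();print(s["t"],s["eef_pos"],s["ft_force"],s["opening"])
pic=env.read_camera("wrist");cv2.imwrite(f"pics/w15.png",pic["pixels"])
```

```text
29.55 [ 604.45319008 -362.87092118   76.8384354 ] [-0.15350898  0.26943977 -0.01293733] 0.9110745949232728
```

View pics/w15.png

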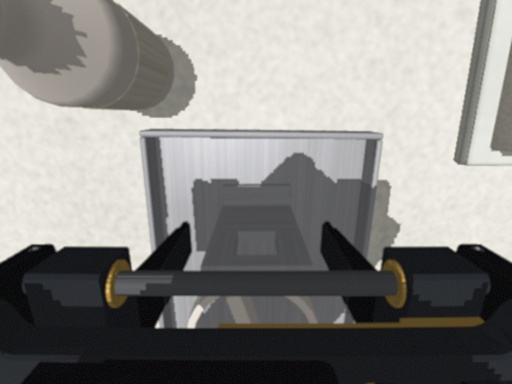

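The marker stands free at (257,230) between the open fingers, clear of both. I'll retract straight up.

>>> drive_tool([
  [[0,0,-0.2],[0,0,0]],
  [[0,0,-0.4],[0,0,0]],
  [[0,0,-0.7],[0,0,0]],
  [[0,0,-1],[0,0,0]],
  [[0,0,-1],[0,0,0]],
])

```text
t: 30.02
eef_pos: [604.2, -362.8, 177.9]
tcp_rot: [-3.141, -0.001, -0.014]
ft_force: [0.3, 0.1, 0.4]
opening: 0.95
```

>>> drive_tool([
  [[0,0,-1],[0,0,0]],
  [[0,0,-1],[0,0,0]],
  [[-1,-0.8,-0.3],[0,0,0]],
  [[-1,-0.8,-0.3],[0,0,0]],
  [[-1,-0.8,-0.3],[0,0,0]],
])

```text
t: 30.43
eef_pos: [514.0, -288.8, 264.4]
tcp_rot: [3.141, -0.002, -0.014]
ft_force: [0.8, 0.0, 0.2]
opening: 0.948
```

>>> drive_tool([
  [[-0.5,-1,0],[0,0,0]],
  [[0,-1,0],[0,0,0]],
  [[0,-1,0],[0,0,0]],
  [[0,-0.5,0],[0,0,0]],
  [[0,0,0],[0,0,0]],
])

```text
t: 30.85
eef_pos: [501.5, -181.9, 264.6]
tcp_rot: [3.141, -0.003, -0.011]
ft_force: [0.8, -0.2, 1.4]
opening: 0.95
```

Run:
```python
from h import *
s=env.state();print(s["t"],s["eef_pos"],s["ft_force"])
for n in ("scene","top"):
  pic=env.read_camera(n);cv2.imwrite(f"pics/{n}16.png",pic["pixels"])
  for t in ("marker_centre","shell_centre","lid_lip","gauge","jar","cup","bottle","carton"):
    print(n,t,[(d["point"],d["score"]) for d in env.tip_of(t,pic)][:2])
  im=pic["pixels"]; c=im[120:240,75:225] if n=="scene" else im[130:260,330:450]
  cv2.imwrite(f"pics/{n}16z.png",cv2.resize(c,None,fx=4,fy=4,interpolation=cv2.INTER_CUBIC))
```

```text
30.85 [ 501.54332204 -181.93648659  264.59753764] [ 0.77971059 -0.18719746  1.44626696]
scene marker_centre [([603.0, -362.9, 64.6], 0.96), ([350.9, 335.8, 56.6], 0.74)]
scene shell_centre [([468.9, -356.5, 21.3], 0.58)]
scene lid_lip [([812.2, 69.1, 269.1], 0.73)]
scene gauge [([472.8, 288.2, 135.6], 0.83)]
scene jar [([464.3, 71.8, 1.9], 0.7)]
scene cup [([488.3, -107.9, -5.5], 0.62)]
scene bottle [([722.3, -266.6, -1.9], 0.59)]
scene carton [([729.7, 266.6, 4.4], 0.73)]
top marker_centre [([347.4, 331.8, 51.2], 0.55), ([602.9, -361.4, 63.2], 0.46)]
top shell_centre []
top lid_lip [([816.0, 71.4, 267.4], 0.96)]
top gauge [([474.9, 287.9, 134.7], 0.55), ([703.1, 41.1, 90.1], 0.34)]
top jar [([457.9, 70.4, 3.3], 0.56)]
top cup [([486.7, -108.1, 2.4], 0.74), ([706.2, 39.1, 88.6], 0.46)]
top bottle [([720.9, -266.6, 3.2], 0.6)]
top carton [([728.8, 273.2, -4.0], 0.87)]
```

View pics/scene16.png

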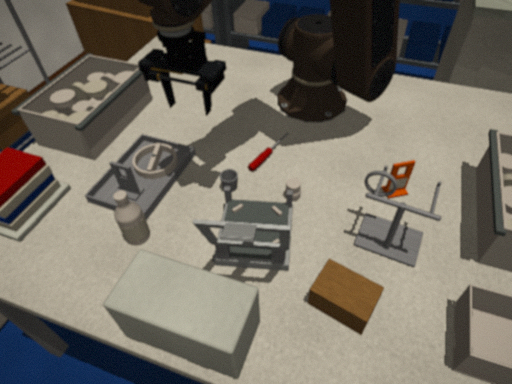

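View pics/scene16z.png

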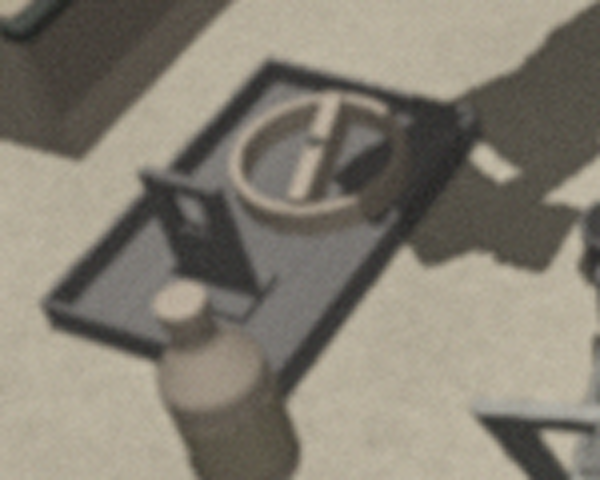

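View pics/top16.png

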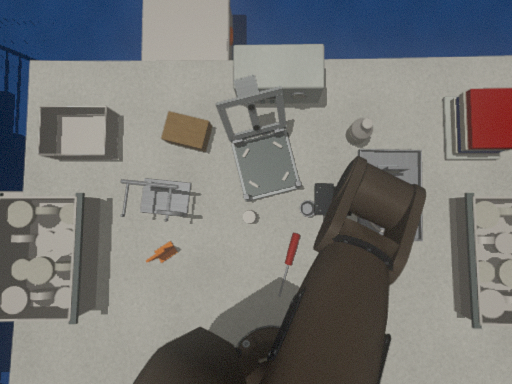

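```bash
python3 -c "
from h import *
print(env.job_done(), env.state()['t'])"
```

```text
the job is handed in; nothing more can be done
the job is handed in; nothing more can be done
```

The job is done and handed in about 31 s into the 70 s limit, with no dropped parts and contact forces well under the limits.

- **Lid:** I hooked the shut fingers under the lip and swung the lid over. It fell open to its stop and stayed there, with the lip measured at about (813, 70, 268) and an angle of about 1.95 rad.
- **Moulded half:** I gripped it by the rib and set it down at about (473, -358). The last pictures show it flat, rib up, in the tray.
- **Lot marker:** I took the grey steel one off the left hook, not the orange look-alike. I set it down under light contact, about 12 N at most. It stands upright in the tray at about (604, -362), beside the moulded half.
- **Everything else:** The gauge still hangs, and the jar, cup, bottle and carton measure within a few mm of where they began. The gripper is clear of everything, with wrist force near zero.

**Checks that disagreed:**
- The marker's centre read 63–65 mm high against 60 mm expected, which is about the network's error.
- The last top view could not see the moulded half because the arm was in the way. Only the scene camera confirmed it at the end.

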